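# Make up the cruet caddy and the coffee board

### The arm

A 6-joint arm with a two-finger parallel gripper is mounted at the origin on a cart in front of the work surface, level with it; the furniture and walls round the work are solid. World frame = base frame: x ahead of the robot, y to its left, z up, the work surface at z = 0. Lengths are in m, angles in degrees, forces in N, time in s.
With the tool pointing down it reaches from about 0.3 to 0.875 m from the base axis. Payload 6.4 kg.
Tool frame: the origin (TCP) lies on the centre line of the jaws, within the pads' length; the fingertips stand 14 mm ahead of it and the grasp point (between the pads) lies 5 mm behind it; z points along the fingers, x is the direction in which the jaws open and shut, and the axes are right-handed (so a half turn about z gives the same grasp; the last joint's range is limited). The gripper opens to 88 mm and grips with 3 to 60 N. Pads are 18 mm wide; open, the fingers measure 123 mm over their backs; the gripper's body (75 mm by 187 mm) begins 45 mm behind the grasp point.
Start: joints at [63.925, 10.359, 92.074, -0, 77.567, -11.82], TCP at [0.142, 0.557, 0.253] pointing down, gripper open.
Joint ranges: [-171.53, 171.53], [-51.25, 118.39], [17.06, 147.69], [-65.23, 245.23], [0, 150.52], [-178.68, 178.68]. Speed limits (degrees/s): [147.25, 147.25, 172.46, 180, 180, 180].

### API

Orientations are given as [roll, pitch, yaw] about the fixed x, y, z axes, in that order (R = Rz(yaw) Ry(pitch) Rx(roll)).
In Python, from bench import sense, get_image, camera_model, sign_off gives the robot as it stands. The module is installed in compiled form; this text tells all that it offers.
- The arm moves only by the tool carry_out, never from a script. Its argument "increments" is a list of rows, each a list of 2 entries, a list of its own where there are three numbers: the shift along the tool's x, y, z in cm, then the turn, a rotation vector about the tool's x, y, z in rad. A call has 1 to 10 rows; each row is the pose to reach, as a shift and turn from the pose commanded when the call began, along the tool's axes at that moment; what a row does not reach only later rows make up. A row lasts 1/8 s, in which the tool goes at most 62.5 mm and 10.7 degrees, less where a joint would pass 70% of its speed; a pose out of reach is approached as far as the arm can. A call with a gripper value outside its range is refused whole. "grip" is the finger opening in cm, from 0 to 8.81, set as the call begins (left out, the last holds). The fingers move at their own pace and stop on an object; the grip force is fixed at half the most. Time passes only in rows, so rows that repeat a pose let the fingers close. It gives the time, the measured TCP pose, the force and the opening at its end, in the units of the state.
- sense(): the state, without advancing time (a new reading comes with each control period).
- get_image(name): name is "scene" or "side" or "wrist"; returns the picture (420x560x3 uint8, red, green, blue); there is no depth.
- camera_model(name): a dict with "fx", "fy", "cx", "cy" (pixels), "camera_from_world" (4x4, takes a point from world to camera coordinates). Camera axes: x right, y down, z forward; pixel columns grow to the right and rows downward; lengths in m; the calibration is good to about 2 mm. The wrist camera is an equidistant fisheye: a pixel r from the principal point sees the ray r / f radians off the axis. A picture is of the moment at which its call begins: read the wrist's pose just before it. camera_model takes no time and is no camera call; for the wrist camera it gives the pose at the moment of the call.
- sign_off(): hands the job in, once; it reports no verdict.
The state is a dict: "t": time; "joint_pos": joint angles; "joint_velocities": joint speeds; "joint_efforts": joint torques, N m; "position": TCP position; "tool_rot": TCP orientation; "wrist_force": force on the tool from outside, world axes, zero at the start; "moment": the same for the moment, N m; "finger_gap": finger opening in m.
Only numpy, scipy, OpenCV 4.12 (cv2) and the standard library are available. Lean on these libraries where they do the work, as an engineer would, in place of code of your own. Each camera call takes 0.05 s, during which the arm holds its last target.

### The job

Make up two sets for serving from the things standing round them on the worktop. Into the pale wooden caddy for the supper table go the brown pepper mill, the salt shaker and the tea light, each upright and fully down in the well of its own size (largest, middle, smallest); on the dark coffee board the little brown cup and the red-capped spice jar stand upright and fully down, the cup in the wider recess. Leave the mug, the fork and the teaspoon where they are.

Things in the scene. Friction and masses are not known exactly. Their poses are not given: they have to be found in the camera images.
- caddy: Pale oak caddy, fixed, 110x256 mm, 24 high, steel bow handle at each short end (53 high). Origin: centre of underside; y along it. Round wells on its y axis: 74 mm wide at y=-72 (pepper mill), 58 at y=+10 (salt), both 14 deep, floor at z=10; 50 wide, 5 deep, floor z=19, at y=+79 (tea light). They lie close: the low tea light goes in more easily before its taller neighbours.
- board: Dark wooden coffee board, fixed, 100x196 mm, 20 high. Origin: centre of underside; y along it. Two round wells on its y axis, lined with pale cork, 8 mm deep (floor at z=12): 62 mm wide at y=+47 for the cup, 58 mm wide at y=-50 for the spice jar.
- pepper_mill_center (a point): Dark brown wooden pepper mill, standing, 170 mm high, 58 mm wide at the foot, 0.18 kg. Its round head, 48 mm wide with its middle 140 mm up, does not turn and is the place to grip it, as the mill is tall. Not the other mill, in the row with jars by the window at the far left. The point is on its axis half-way up (85 mm); z points up.
- salt_shaker_center (a point): Salt shaker, clear and grey with a pale domed top, standing, 44 mm wide, 90 mm high, slimmer to the top (34 mm), 0.1 kg; not the one at the far left by the window. The point is on its axis half-way up (45 mm); z points up.
- tea_light_center (a point): Tea light: a low round candle, greenish wax in a thin cup, 38 mm wide, 15 mm high. The point is on its axis half-way up (7.5 mm); z points up.
- cup_center (a point): Small brown stoneware cup, standing, 58 mm high, rim 66 mm wide, foot 46 mm wide, 0.14 kg, with an ear handle on its -y side reaching 60 mm from the axis. The point is on the axis of the bowl half-way up (29 mm); x lies across the handle, z points up.
- teaspoon_center (a point): Bystander: steel teaspoon lying flat, 130 mm long, 27 mm wide, 11 mm high; leave it. The point is the middle of its outline; x runs along it.
- spice_jar_center (a point): The single glass spice jar with a red cap and a paper label, standing, 45 mm wide, 106 mm high, 0.11 kg; not one of the row by the window at the far left. The point is on its axis half-way up (53 mm); z points up.
- mug_center (a point): Bystander: big two-coloured mug (dark above, grey-green below), 82 mm wide without its handle, 94 mm high; leave it. The point is the middle of its outline, half-way up (47 mm).
- fork_center (a point): Bystander: steel fork lying flat, 193 mm long, 26 mm wide, 15 mm high; leave it. The point is the middle of its outline; x runs along it.
Not all that is in view belongs to the job. Leave any blue or purple look-alike of the part that bears spice_jar_center alone.

How it is judged:
By the outcome, as a careful person would: the job done as asked, in the order asked, and still so for the second after the job is handed in, with the robot touching nothing.
It also fails if it takes over 120 s, if anything falls off the work surface, if the arm or the gripper's body presses on something with over 40 N, if the wrist force passes 120 N, or if a joint passes its speed limit or range.

## Working session

There is one attempt and no reset: what is moved stays moved. The work goes in short steps, Python scripts to look and compute and a tool call to move; the robot and the scene stay as the last step left them, time stands still between calls to the robot, and variables do not carry over. Pictures are saved under pics/ and viewed, and the job is handed in when it is done.

Besides the shell and the picture viewer there is one more tool, called after ">>>" as name(argument=value, ...), one argument or row to a line, values as JSON. carry_out: Moves the arm, as the interface text tells. Its arguments: {"type":"object","properties":{"increments":{"type":"array"},"grip":{"type":"number"}},"required":["increments"]}

```bash
mkdir -p pics
python3 - <<'E'
from bench import *
import cv2
print(sense())
for n in("scene","side","wrist"):
    m=camera_model(n);print(n,m)
    im=get_image(n);cv2.imwrite(f"pics/{n}0.png",im[:,:,::-1])
E
```

```text
{'t': 0.0, 'joint_pos': array([ 6.39248113e+01,  1.04006789e+01,  9.21310253e+01, -1.63463472e-03,
        7.75678775e+01, -1.18208472e+01]), 'joint_velocities': array([-0.02734744,  0.02680111, -0.06985017, -0.00535799, -0.07245724,
       -0.07676281]), 'joint_efforts': array([-4.14438318e-04, -4.33860326e+01, -3.41859984e+01,  6.99965120e-02,
        3.85452784e-02, -1.53468363e-04]), 'position': array([0.14134873, 0.55682755, 0.25182736]), 'tool_rot': array([-1.79981162e+02,  9.77967363e-02,  7.57460278e+01]), 'wrist_force': array([ 1.37974604, -0.53152388,  0.53219904]), 'moment': array([-0.01569247, -0.07511923, -0.00161878]), 'finger_gap': 0.0881625956718049}
scene {'fx': 492.55553383840345, 'fy': 492.55553383840345, 'cx': 281.5023834827617, 'cy': 209.8256426298136, 'camera_from_world': array([[ 0.7637104 , -0.64548453, -0.00980575, -0.46918032],
       [-0.48472747, -0.56334499, -0.6690902 ,  0.28540586],
       [ 0.42636335,  0.51574426, -0.74311651,  1.37203497],
       [ 0.        ,  0.        ,  0.        ,  1.        ]])}
side {'fx': 459.50793612707713, 'fy': 459.50793612707713, 'cx': 277.84764631327454, 'cy': 210.3516878715011, 'camera_from_world': array([[-0.9791725 , -0.2016935 ,  0.02325839,  0.518519  ],
       [-0.14231346,  0.60012715, -0.78714311,  0.19524761],
       [ 0.14480366, -0.77405887, -0.6163317 ,  1.34469176],
       [ 0.        ,  0.        ,  0.        ,  1.        ]])}
wrist {'fx': 325.19226210127806, 'fy': 325.19226210127806, 'cx': 277.98242207109405, 'cy': 215.65005131589584, 'camera_from_world': array([[ 0.24633085,  0.96918368, -0.00202438, -0.5726492 ],
       [ 0.93431946, -0.2369134 ,  0.26630658, -0.035789  ],
       [ 0.25762038, -0.06749095, -0.96388625,  0.38908624],
       [ 0.        ,  0.        ,  0.        ,  1.        ]])}
```

View pics/scene0.png

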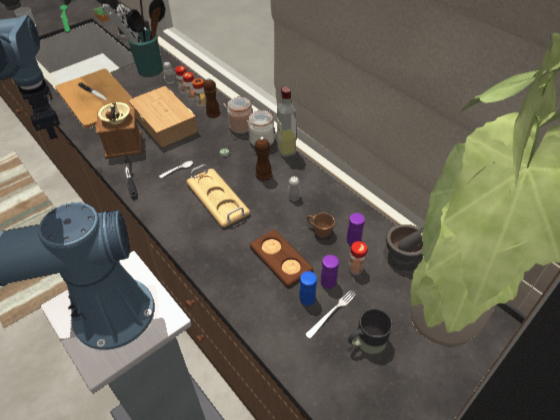

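View pics/side0.png

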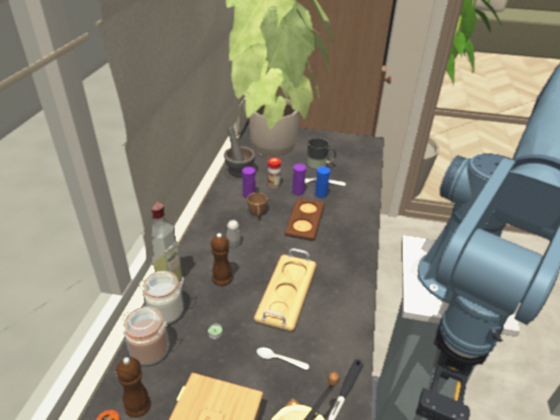

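View pics/wrist0.png

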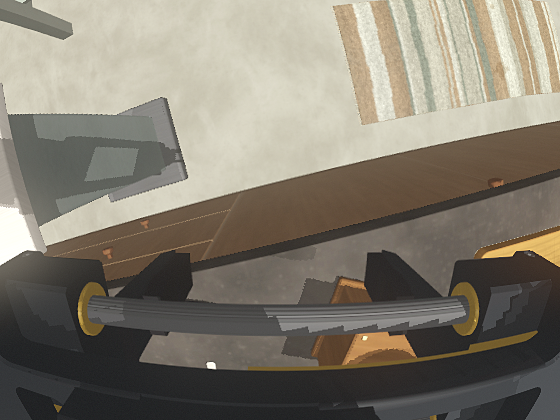

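Run:
```python
import cv2
a=cv2.imread("pics/scene0.png")
cv2.imwrite("pics/c1.png",cv2.resize(a[130:250,150:310],None,fx=5,fy=5,interpolation=cv2.INTER_CUBIC))
cv2.imwrite("pics/c2.png",cv2.resize(a[170:320,230:390],None,fx=4,fy=4,interpolation=cv2.INTER_CUBIC))
b=cv2.imread("pics/side0.png")
cv2.imwrite("pics/c3.png",cv2.resize(b[215:375,190:350],None,fx=3.75,fy=3.75,interpolation=cv2.INTER_CUBIC))
cv2.imwrite("pics/c4.png",cv2.resize(b[130:250,210:370],None,fx=5,fy=5,interpolation=cv2.INTER_CUBIC))
```

```text
(no output)
```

View pics/c1.png

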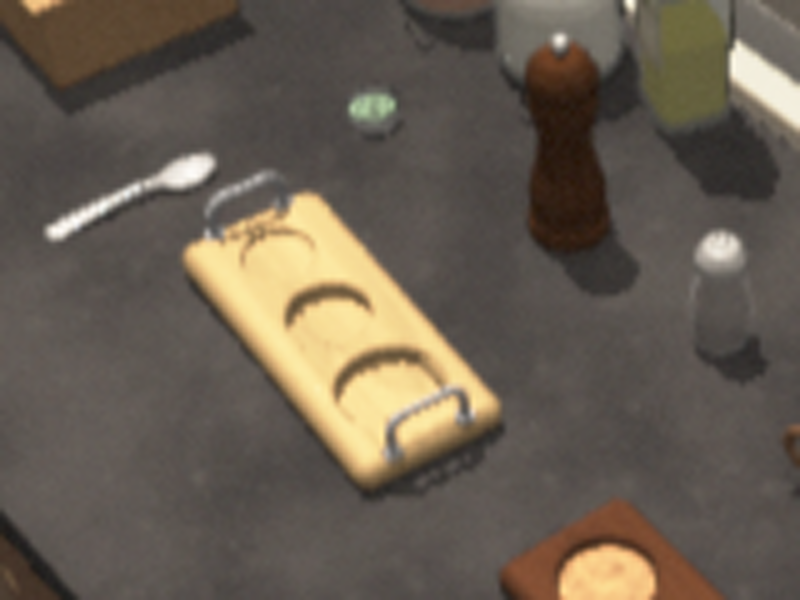

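View pics/c2.png

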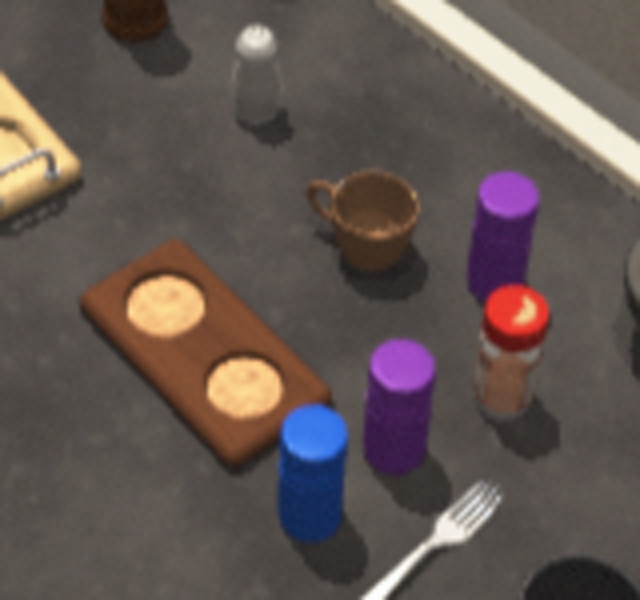

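View pics/c3.png

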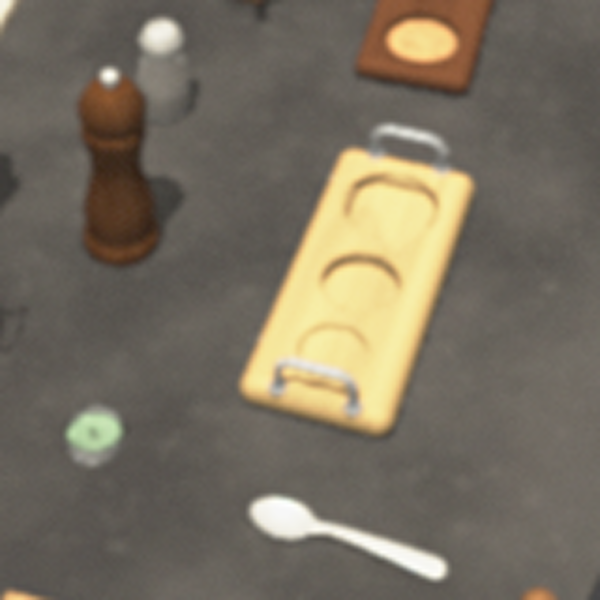

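View pics/c4.png

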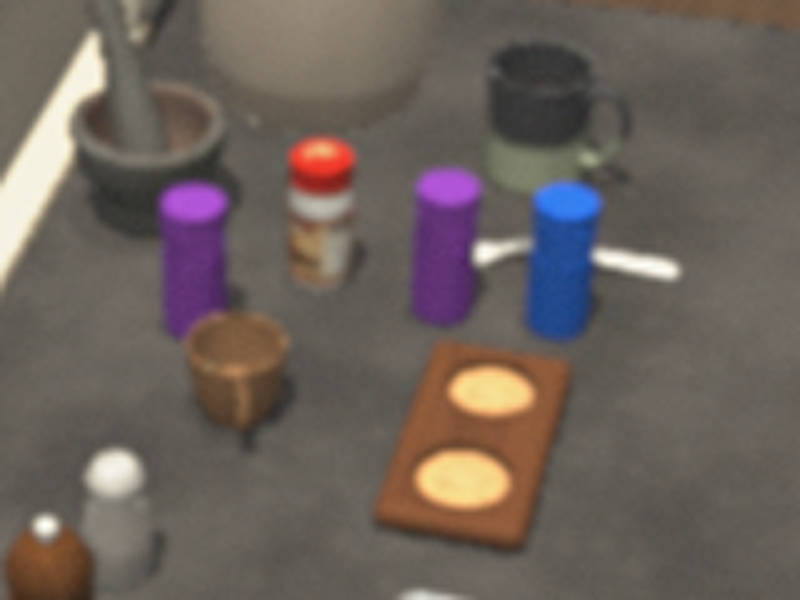

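```bash
cat > h.py <<'E'
import numpy as np,cv2
from bench import camera_model
M={n:camera_model(n) for n in("scene","side")}
def ray(n,u,v):
    m=M[n];T=m["camera_from_world"];R=T[:3,:3]
    d=R.T@np.array([(u-m["cx"])/m["fx"],(v-m["cy"])/m["fy"],1]);return -R.T@T[:3,3],d/np.linalg.norm(d)
def plane(n,u,v,z):
    o,d=ray(n,u,v);return o+d*(z-o[2])/d[2]
def tri(p,q):
    o1,d1=ray("scene",*p);o2,d2=ray("side",*q)
    s=np.linalg.lstsq(np.c_[d1,-d2],o2-o1,rcond=None)[0]
    a=o1+d1*s[0];b=o2+d2*s[1];return (a+b)/2,np.linalg.norm(a-b)
def homog(n,z):  # plane xy1 -> pixel
    m=M[n];T=m["camera_from_world"];K=np.array([[m["fx"],0,m["cx"]],[0,m["fy"],m["cy"]],[0,0,1]])
    return K@np.c_[T[:3,0],T[:3,1],T[:3,2]*z+T[:3,3]]
def rect(img,n,z,x0,y0,w,h,s=0.0005):
    # output image col -> y , row -> x ; pixel (c,r): y=y0+c*s, x=x0+r*s
    A=np.array([[0,s,x0],[s,0,y0],[0,0,1]])
    return cv2.warpPerspective(img,homog(n,z)@A,(int(w/s),int(h/s)),flags=cv2.WARP_INVERSE_MAP|cv2.INTER_LINEAR)
E
python3 - <<'E'
from h import *
np.set_printoptions(precision=4,suppress=True)
P={"mill":((262,138.4),(219.1,235.5),.17),"salt":((294.4,178),(232.7,224.3),.088),"tea":((224.6,150.6),(215.3,330.2),.015),
"jar":((359.2,246.7),(274.6,160.4),.106),"cup":((323.5,221.2),(257.6,198),.058),
"bA":((271.2,246.2),(302.4,225.6),.012),"bB":((291,266.5),(308.2,208),.012)}
for k,(p,q,z) in P.items():
    t,e=tri(p,q);print(k,t,e,plane("scene",*p,z)[:2],plane("side",*q,z)[:2])
ims={n:cv2.imread(f"pics/{n}0.png") for n in M}
for nm,z,c in(("caddy",.024,.5),("board",.02,.5)):
    x0,y0,w,h=.2,-.25,.7,.6
    out=[]
    for n in M:
        r=rect(ims[n],n,z,x0,y0,w,h);hsv=cv2.cvtColor(r,cv2.COLOR_BGR2HSV)
        cv2.imwrite(f"pics/r_{nm}_{n}.png",cv2.resize(r[:, :],None,fx=.5,fy=.5))
E
```

```text
mill [0.6623 0.1554 0.1635] 0.003944114097087941 [0.66   0.1498] [0.6576 0.1638]
salt [0.6726 0.0081 0.0826] 0.009176061560458495 [0.6744 0.005 ] [0.6659 0.0174]
tea [0.6248 0.3395 0.0097] 0.006532659096427464 [0.6253 0.335 ] [0.6199 0.3448]
jar [ 0.6149 -0.336   0.1072] 0.0044510571226223225 [ 0.6183 -0.3352] [ 0.613  -0.3359]
cup [ 0.6369 -0.1718  0.0557] 0.0037720701983683137 [ 0.6377 -0.1729] [ 0.6343 -0.1674]
bA [ 0.4737 -0.1153  0.0127] 0.0038474113623376428 [ 0.4761 -0.1149] [ 0.472 -0.115]
bB [ 0.4696 -0.2121  0.0131] 0.004370929324197529 [ 0.4725 -0.2115] [ 0.4677 -0.2121]
```

>>> carry_out(
  increments=[
    [[-3.3, 3.7, -5], [0, 0, -0.03]],
    [[-7, 8, -9], [0, 0, -0.08]],
    [[-11, 12.5, -13], [0, 0, -0.13]],
    [[-15, 17, -14.7], [0, 0, -0.19]],
    [[-19, 21.5, -14.7], [0, 0, -0.2488]],
    [[-23, 26, -14.7], [0, 0, -0.2488]],
    [[-27, 30.5, -14.7], [0, 0, -0.2488]],
    [[-30.5, 34.6, -14.7], [0, 0, -0.2488]],
    [[-32.6, 37, -14.7], [0, 0, -0.2488]],
    [[-32.6, 37, -14.7], [0, 0, -0.2488]],
  ],
)

```text
t: 1.4
position: [0.4209, 0.1482, 0.3991]
tool_rot: [-179.9, 0.0, 89.7]
wrist_force: [-0.0, 0.5, -0.2]
finger_gap: 0.0879
```

```bash
cat >> h.py <<'E'
from bench import sense,get_image
import pickle
def snap(tag):
    s=sense();m=camera_model("wrist");im=get_image("wrist")
    cv2.imwrite(f"pics/w_{tag}.png",im[:,:,::-1]);pickle.dump((s,m),open(f"pics/w_{tag}.pkl","wb"))
    print("t",s["t"],"pos",s["position"].round(4),"rot",s["tool_rot"].round(2),"F",s["wrist_force"].round(1),"gap",round(s["finger_gap"],4))
def wray(tag,u,v):
    s,m=pickle.load(open(f"pics/w_{tag}.pkl","rb"));T=m["camera_from_world"];R=T[:3,:3]
    a=np.array([(u-m["cx"])/m["fx"],(v-m["cy"])/m["fy"]]);r=np.hypot(*a)
    d=np.array([*(a/r*np.sin(r) if r>1e-9 else a),np.cos(r)]);return -R.T@T[:3,3],R.T@d
def wplane(tag,u,v,z):
    o,d=wray(tag,u,v);return (o+d*(z-o[2])/d[2])[:2]
def wproj(tag,p):
    s,m=pickle.load(open(f"pics/w_{tag}.pkl","rb"));T=m["camera_from_world"]
    c=T[:3,:3]@np.asarray(p).reshape(-1,3).T+T[:3,3:];rr=np.hypot(c[0],c[1]);th=np.arctan2(rr,c[2])
    return np.c_[m["cx"]+m["fx"]*th*c[0]/rr,m["cy"]+m["fy"]*th*c[1]/rr]
def wrect(tag,z,x0,x1,y0,y1,s=0.0005):
    # top view: up = +x, left = +y
    ys=np.arange(y1,y0,-s);xs=np.arange(x1,x0,-s);Y,X=np.meshgrid(ys,xs)
    uv=wproj(tag,np.c_[X.ravel(),Y.ravel(),np.full(X.size,z)]).reshape(*X.shape,2).astype(np.float32)
    return cv2.remap(cv2.imread(f"pics/w_{tag}.png"),uv[...,0],uv[...,1],cv2.INTER_LINEAR)
E
python3 -c "
from h import *
snap('a')"
```

```text
t 1.4 pos [0.4209 0.1482 0.3991] rot [-1.7993e+02  2.0000e-02  8.9740e+01] F [-0.   0.5 -0.2] gap 0.0879
```

View pics/w_a.png

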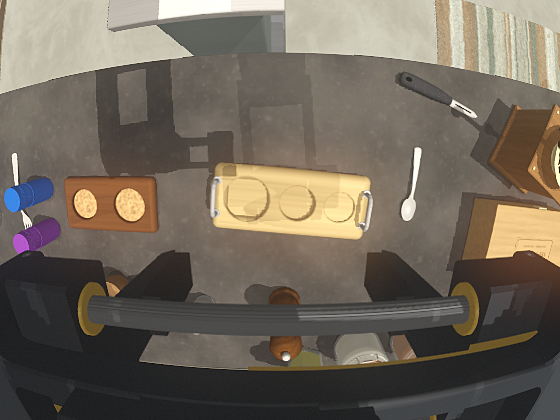

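Run:
```python
from h import *
for nm,z,b in(("caddy",.024,(.34,.54,.0,.3)),("board",.02,(.37,.57,-.3,-.05))):
    r=wrect('a',z,*b);cv2.imwrite(f"pics/wr_{nm}.png",r)
    hsv=cv2.cvtColor(r,cv2.COLOR_BGR2HSV)
    if nm=="caddy": mk=cv2.inRange(hsv,(12,70,90),(35,255,255))
    else: mk=cv2.inRange(hsv,(0,70,40),(30,255,255))
    mk=cv2.morphologyEx(mk,cv2.MORPH_OPEN,np.ones((5,5)))
    c=max(cv2.findContours(mk,0,2)[0],key=cv2.contourArea);c=cv2.convexHull(c)
    (u,v),(w,h),a=cv2.minAreaRect(c)
    print(nm,"centre",b[1]-v*.0005,b[3]-u*.0005,w*.0005,h*.0005,a)
    cv2.drawContours(r,[cv2.boxPoints(((u,v),(w,h),a)).astype(int)],0,(0,0,255),1);cv2.imwrite(f"pics/wrb_{nm}.png",r)
    if nm=="board":
        mk=cv2.inRange(hsv,(8,60,130),(25,170,255))
        for c in cv2.findContours(cv2.morphologyEx(mk,cv2.MORPH_CLOSE,np.ones((9,9))),0,2)[0]:
            if cv2.contourArea(c)>2000: e=cv2.fitEllipse(c);print("well",b[1]-e[0][1]*.0005,b[3]-e[0][0]*.0005,np.array(e[1])*.5)
```

```text
caddy centre 0.47589814758300786 0.16612646484375 0.25444511413574217 0.13239068603515625 4.513988018035889
board centre 0.46203234863281245 -0.1564412841796875 0.19752201843261719 0.11468828582763672 2.2906100749969482
well 0.4717500839233398 -0.15648379516601563 [111.57997131 238.08132935]
```

View pics/wrb_caddy.png

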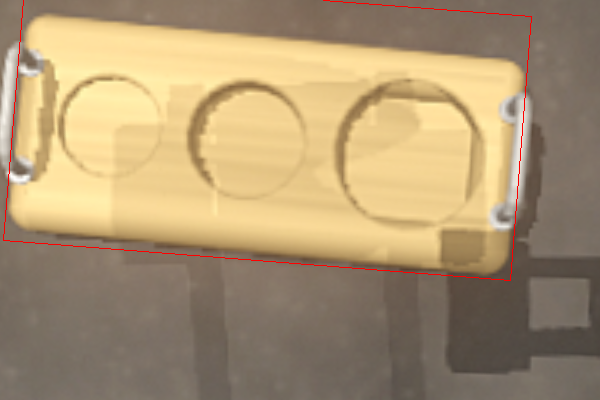

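View pics/wrb_board.png

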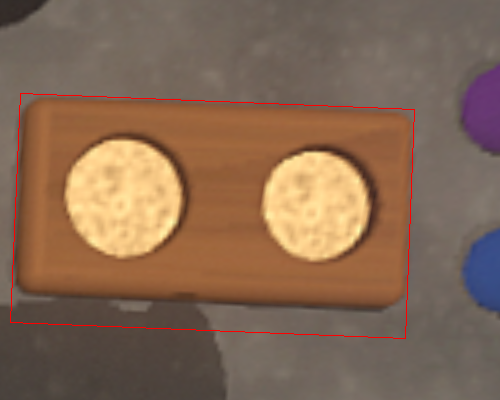

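>>> carry_out(
  increments=[
    [[-4, 3.5, 0], [0, 0, 0]],
    [[-8, 7, 0], [0, 0, 0]],
    [[-12, 10.5, 0], [0, 0, 0]],
    [[-15, 13, 0], [0, 0, 0]],
    [[-15, 13, 0], [0, 0, 0]],
    [[-15, 13, 0], [0, 0, 0]],
  ],
)

```text
t: 2.2
position: [0.5494, 0.0018, 0.3996]
tool_rot: [-180.0, -0.0, 90.1]
wrist_force: [-0.4, -1.0, 0.2]
finger_gap: 0.088
```

```bash
python3 -c "
from h import *
snap('b')"
```

```text
t 2.2 pos [0.5494 0.0018 0.3996] rot [-1.7996e+02 -4.0000e-02  9.0080e+01] F [-0.4 -1.   0.2] gap 0.088
```

View pics/w_b.png

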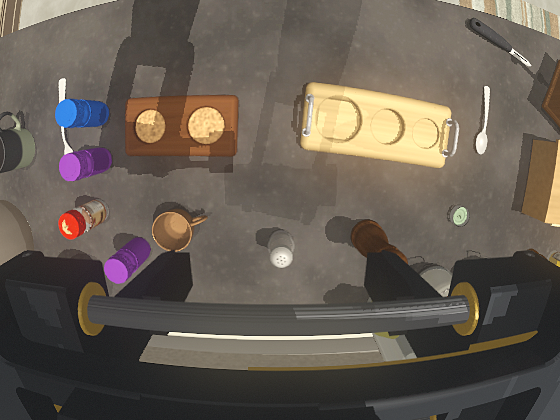

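```bash
python3 -c "
import cv2
a=cv2.imread('pics/w_b.png')
f=lambda n,x0,x1,y0,y1:cv2.imwrite(n,cv2.resize(a[y0:y1,x0:x1],None,fx=4,fy=4,interpolation=cv2.INTER_CUBIC))
f('pics/d1.png',50,250,160,290);f('pics/d2.png',260,460,80,230);f('pics/d3.png',260,480,190,290);f('pics/d4.png',110,250,80,180)"
```

```text
(no output)
```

View pics/d1.png

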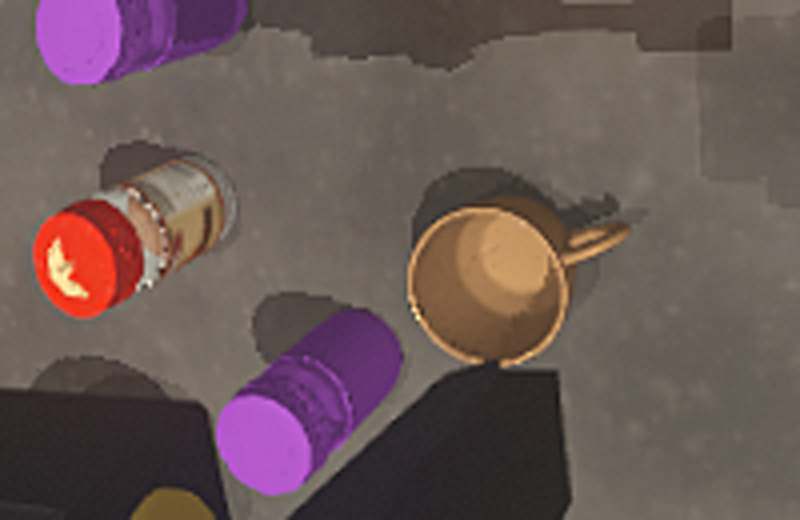

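View pics/d3.png

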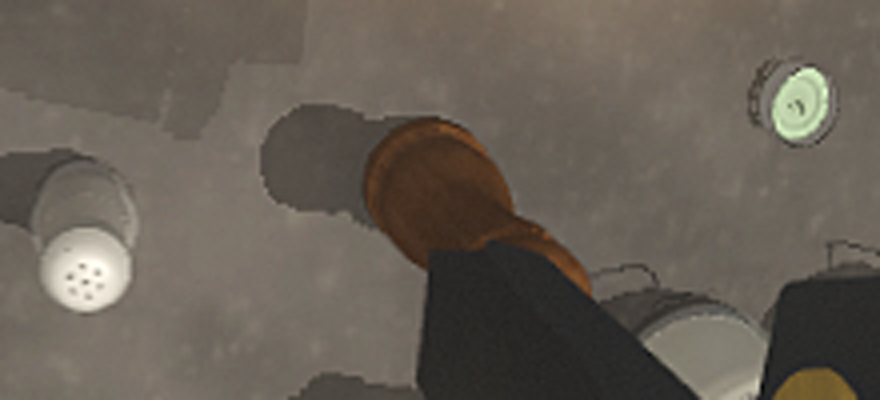

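View pics/d2.png

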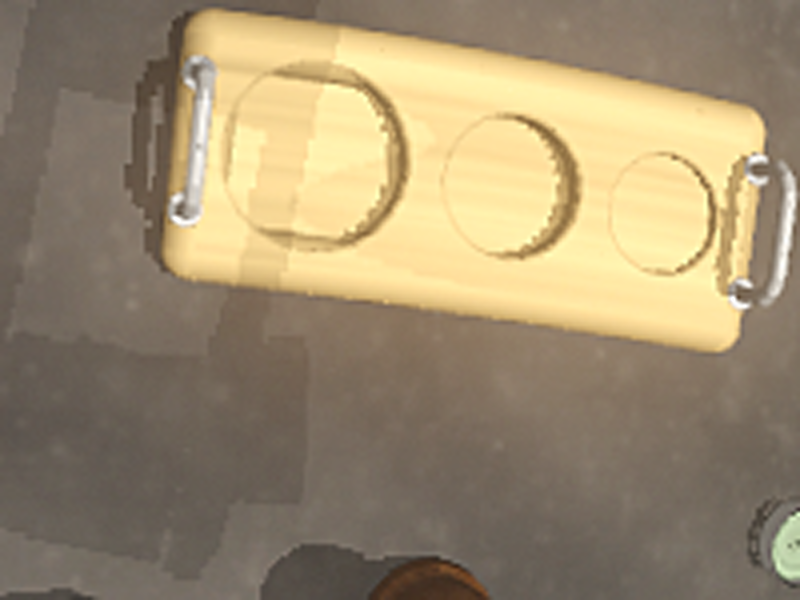

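View pics/d4.png

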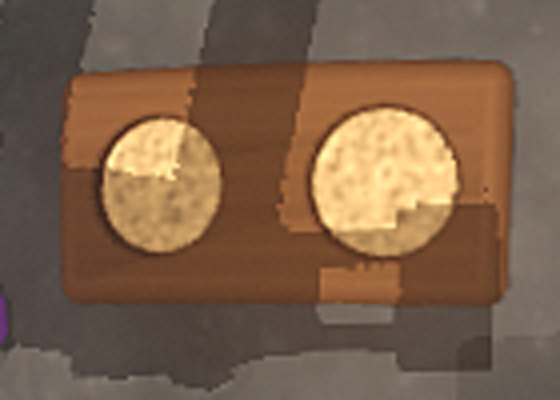

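Run:
```python
from h import *
for k,u,v,z in[("cup",172,231.5,.058),("ear",207,218,.04),("jar",68.75,226.25,.106),("salt",281.5,257.5,.083),("tea",460,216,.013),("mill",369.5,237.5,.01),
 ("Wmill",339,119.2,.024),("Wsalt",387.75,126.5,.024),("Wtea",425.5,133.2,.024),("Wcup",206.2,125.5,.012),("Wjar",150.2,126.2,.012)]:
    print(k,wplane('b',u,v,z).round(4))
for k,u,v,z in[("Wcup",130,204,.012),("Wjar",86,204,.012)]: print(k,wplane('a',u,v,z).round(4))
```

```text
cup [ 0.6369 -0.1676]
ear [ 0.6196 -0.1125]
jar [ 0.6154 -0.3336]
salt [0.6684 0.006 ]
tea [0.6232 0.3376]
mill [0.6631 0.1603]
Wmill [0.4643 0.0954]
Wsalt [0.4719 0.176 ]
Wtea [0.4782 0.2445]
Wcup [ 0.4737 -0.1144]
Wjar [ 0.4696 -0.2115]
Wcup [ 0.472  -0.1144]
Wjar [ 0.4705 -0.2106]
```

Run:
```python
from h import *
for z in(0.06,.1): print(wplane('b',437,277,z), wplane('b',420,263,z))
print(tri((261,118),(164,283)), tri((289,95),(158,212)))
print(plane("scene",261,143,0.0),plane("scene",287,153,0))
```

```text
[0.72156703 0.2804456 ] [0.69282951 0.24109982]
[0.70106992 0.2566787 ] [0.67477248 0.22067376]
(array([0.76734739, 0.29888369, 0.10814006]), np.float64(0.009273718929828244)) (array([0.80850347, 0.19099304, 0.24506258]), np.float64(0.006868595608072447))
[0.76320923 0.29541762 0.        ] [0.80035388 0.18877141 0.        ]
```

>>> carry_out(
  increments=[
    [[5, 1.1, 3.5], [0, 0, 0]],
    [[10, 2.2, 7], [0, 0, 0]],
    [[15, 3.3, 11], [0, 0, 0]],
    [[20, 4.4, 15], [0, 0, 0]],
    [[25, 5.5, 19], [0, 0, 0]],
    [[29.5, 6.5, 23], [0, 0, 0]],
    [[32.5, 7, 26], [0, 0, 0]],
    [[33.8, 7.3, 28], [0, 0, 0]],
    [[33.8, 7.3, 28], [0, 0, 0]],
    [[33.8, 7.3, 28], [0, 0, 0]],
  ],
)

```text
t: 3.5
position: [0.6229, 0.3387, 0.1213]
tool_rot: [179.9, -0.0, 90.0]
wrist_force: [1.2, 0.2, 1.0]
finger_gap: 0.0882
```

```bash
python3 -c "
from h import *
snap('c')
print(wproj('c',[[.623,.338,.013]]))"
```

```text
t 3.5 pos [0.6229 0.3387 0.1213] rot [ 1.7991e+02 -2.0000e-02  9.0050e+01] F [1.2 0.2 1. ] gap 0.0882
[[278.68409874 219.40354825]]
```

View pics/w_c.png

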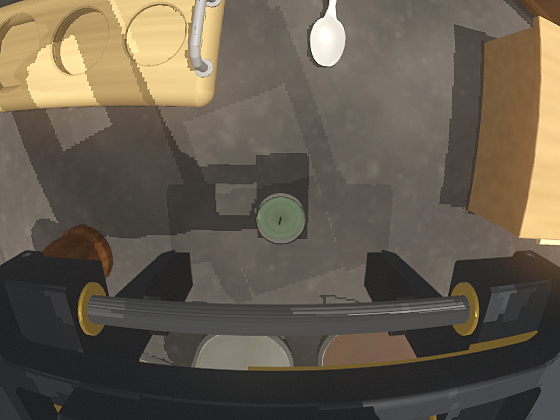

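>>> carry_out(
  increments=[
    [[0, 0, 4], [0, 0, 0]],
    [[0, 0, 8], [0, 0, 0]],
    [[0, 0, 9.8], [0, 0, 0]],
    [[0, 0, 9.8], [0, 0, 0]],
  ],
)

```text
t: 4.05
position: [0.6226, 0.3376, 0.0214]
tool_rot: [-179.9, 0.0, 90.0]
wrist_force: [0.2, -0.7, -0.5]
finger_gap: 0.0881
```

>>> carry_out(
  grip=3,
  increments=[
    [[0, 0, 0], [0, 0, 0]],
    [[0, 0, 0], [0, 0, 0]],
    [[0, 0, 0], [0, 0, 0]],
    [[0, 0, 0], [0, 0, 0]],
    [[0, 0, 0], [0, 0, 0]],
  ],
)

```text
t: 4.68
position: [0.6229, 0.3383, 0.0218]
tool_rot: [180.0, -0.0, 90.0]
wrist_force: [-0.2, 0.0, 0.0]
finger_gap: 0.0403
```

>>> carry_out(
  increments=[
    [[0, 0, 0], [0, 0, 0]],
    [[0, 0, 0], [0, 0, 0]],
  ],
)

```text
t: 4.92
position: [0.6229, 0.3383, 0.0218]
tool_rot: [180.0, -0.0, 90.0]
wrist_force: [-0.2, 0.6, 1.0]
finger_gap: 0.0364
```

>>> carry_out(
  increments=[
    [[0, 0, -5], [0, 0, 0]],
    [[0, 0, -9.8], [0, 0, 0.17]],
    [[-1.5, -2.5, -9.8], [0, 0, 0.35]],
    [[-3, -5, -9.8], [0, 0, 0.53]],
    [[-4.5, -7.5, -9.8], [0, 0, 0.71]],
    [[-6, -10, -9.8], [0, 0, 0.89]],
    [[-7.5, -12.5, -9.8], [0, 0, 1.07]],
    [[-9.35, -14.5, -9.8], [0, 0, 1.25]],
    [[-9.35, -14.5, -9.8], [0, 0, 1.42]],
    [[-9.35, -14.5, -9.8], [0, 0, 1.5708]],
  ],
)

```text
t: 6.18
position: [0.4777, 0.2445, 0.1199]
tool_rot: [180.0, -0.0, -0.3]
wrist_force: [0.6, 0.1, 0.1]
finger_gap: 0.0361
```

>>> carry_out(
  increments=[
    [[0, 0, 0], [0, 0, 0]],
    [[0, 0, 0], [0, 0, 0]],
  ],
)

```text
t: 6.42
position: [0.4779, 0.2447, 0.1197]
tool_rot: [180.0, 0.0, 0.2]
wrist_force: [0.3, -0.6, 0.3]
finger_gap: 0.0359
```

```bash
python3 -c "
from h import *
snap('d')
print(wproj('d',[[.4775,.2445,.024]]))"
```

```text
t 6.425 pos [0.4779 0.2447 0.1197] rot [1.8e+02 0.0e+00 1.7e-01] F [ 0.3 -0.6  0.3] gap 0.0359
[[278.7448374  221.65136522]]
```

View pics/w_d.png

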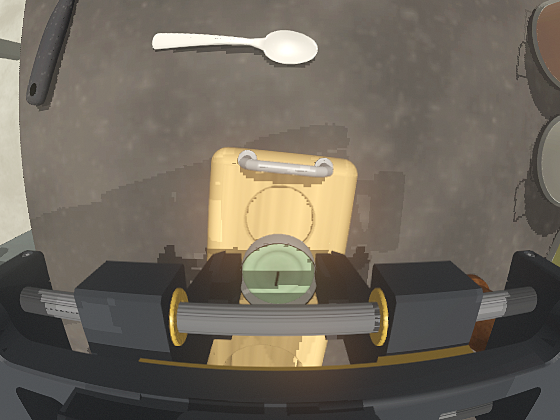

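```bash
python3 -c "
from h import *
print(wproj('d',[[.4779,.2447,.112],[.4779,.2447+.019,.112],[.4779,.2447-.019,.112],[.4779,.2697,.024],[.4779,.2197,.024]]))
for v in(186,250):print(wplane('d',279.5,v,.024))
import cv2
a=cv2.imread('pics/w_d.png')
cv2.imwrite('pics/d5.png',cv2.resize(a[140:340,200:360],None,fx=3.5,fy=3,interpolation=cv2.INTER_CUBIC))"
```

```text
[[280.1105332  274.13211882]
 [280.3242919  236.26279713]
 [279.89913599 308.18859408]
 [279.42987017 187.58634237]
 [279.15895264 253.24135476]]
[0.47794539 0.27084546]
[0.47814495 0.22232708]
```

View pics/d5.png

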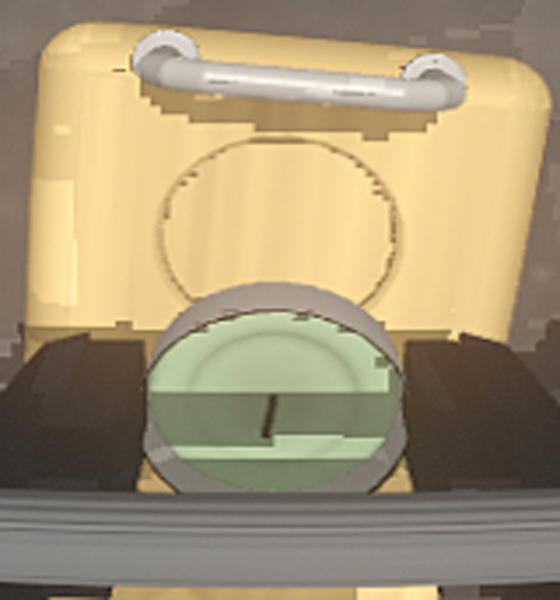

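>>> carry_out(
  increments=[
    [[0, -0.13, 4], [0, 0, 0]],
    [[0, -0.13, 6.5], [0, 0, 0]],
    [[0, -0.13, 7.3], [0, 0, 0]],
    [[0, -0.13, 7.8], [0, 0, 0]],
    [[0, -0.13, 7.8], [0, 0, 0]],
  ],
)

```text
t: 7.1
position: [0.4784, 0.2462, 0.0423]
tool_rot: [-180.0, -0.0, 0.0]
wrist_force: [-0.0, -0.0, 0.3]
finger_gap: 0.036
```

>>> carry_out(
  grip=6,
  increments=[
    [[0, 0, 0], [0, 0, 0]],
    [[0, 0, 0], [0, 0, 0]],
    [[0, 0, 0], [0, 0, 0]],
  ],
)

```text
t: 7.48
position: [0.4781, 0.2461, 0.0421]
tool_rot: [-180.0, -0.0, 0.0]
wrist_force: [0.2, 0.4, 0.8]
finger_gap: 0.0599
```

>>> carry_out(
  grip=8.8,
  increments=[
    [[0, 0, -1.5], [0, 0, 0]],
    [[0, 0, -5], [0, 0, 0]],
    [[0, 0, -10], [0, 0, 0]],
    [[0, 0, -14], [0, 0, 0]],
    [[0, 0, -14], [0, 0, 0]],
  ],
)

```text
t: 8.1
position: [0.4805, 0.2468, 0.1867]
tool_rot: [-179.9, -0.5, 0.0]
wrist_force: [0.5, -0.0, -0.2]
finger_gap: 0.0879
```

```bash
python3 -c "
from h import *
snap('e')
import cv2
a=cv2.imread('pics/w_e.png')
cv2.imwrite('pics/d6.png',cv2.resize(a[100:320,180:380],None,fx=3,fy=2.7,interpolation=cv2.INTER_CUBIC))"
```

```text
t 8.1 pos [0.4805 0.2468 0.1867] rot [-1.7987e+02 -4.9000e-01  1.0000e-02] F [ 0.5 -0.  -0.2] gap 0.0879
```

View pics/d6.png

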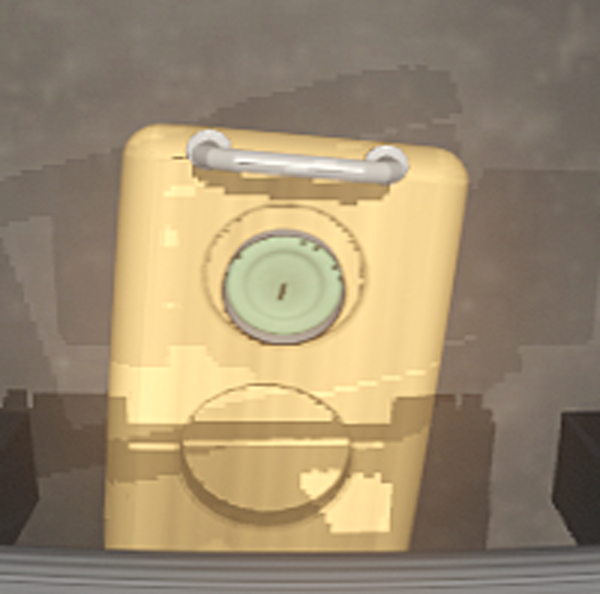

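```bash
python3 -c "
from h import *
print(wplane('e',274.7,206.7,.034),wplane('e',274.7,176.3,.024),'salt well',wplane('e',180+265/3,100+384/2.7,.024),wplane('e',180+265/3,100+515/2.7,.024))
for z in(.034,.044):print(wplane('e',180+284/3,100+231/2.7,z),wplane('e',180+284/3,100+334/2.7,z),wplane('e',180+225/3,206.7,z),wplane('e',180+343/3,206.7,z))"
```

```text
[0.47785545 0.24403947] [0.47790254 0.27018527] salt well [0.47161799 0.20644624] [0.47105109 0.1534271 ]
[0.47786833 0.2633552 ] [0.47778378 0.22806215] [0.46010138 0.24409099] [0.49554781 0.24400835]
[0.47788094 0.26512353] [0.47779937 0.23107168] [0.46073882 0.24653681] [0.49493866 0.24645708]
```

>>> carry_out(
  increments=[
    [[0, 3, -4], [0, 0, 0]],
    [[3, 7, -7], [0, 0, 0]],
    [[6.5, 11, -7], [0, 0, 0]],
    [[10, 15, -7], [0, 0, 0]],
    [[13.5, 19, -7], [0, 0, 0]],
    [[16.5, 22, -6], [0, 0, 0]],
    [[19, 24, -3.8], [0, 0, 0]],
    [[19, 24, -3.8], [0, 0, 0]],
    [[19, 24, -3.8], [0, 0, 0]],
  ],
)

```text
t: 9.28
position: [0.667, 0.0065, 0.2187]
tool_rot: [-180.0, 0.1, 0.0]
wrist_force: [-0.2, -0.4, 0.7]
finger_gap: 0.088
```

```bash
python3 -c "
from h import *
snap('f')
print(wproj('f',[[.668,.006,.085],[.668,.006,.0]]))"
```

```text
t 9.275 pos [0.667  0.0065 0.2187] rot [-1.7996e+02  1.4000e-01  0.0000e+00] F [-0.2 -0.4  0.7] gap 0.088
[[280.67001606 209.26851751]
 [280.18482695 190.12223853]]
```

View pics/w_f.png

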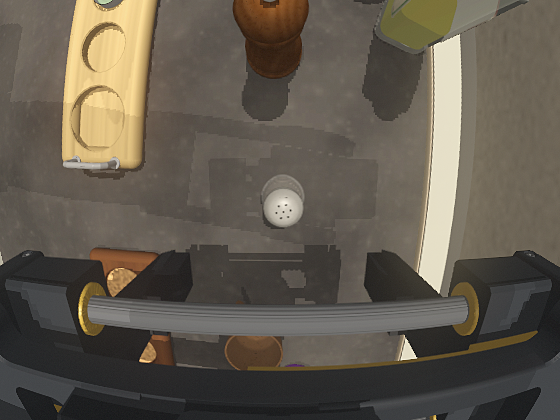

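>>> carry_out(
  increments=[
    [[0.2, 0, 5], [0, 0, 0]],
    [[0.2, 0, 10], [0, 0, 0]],
    [[0.2, 0, 14.5], [0, 0, 0]],
    [[0.2, 0, 17], [0, 0, 0]],
    [[0.2, 0, 17], [0, 0, 0]],
  ],
)

```text
t: 9.95
position: [0.668, 0.0074, 0.0483]
tool_rot: [-180.0, 0.2, 0.1]
wrist_force: [0.0, -0.0, 0.4]
finger_gap: 0.0878
```

>>> carry_out(
  grip=3,
  increments=[
    [[0, 0, 0], [0, 0, 0]],
    [[0, 0, 0], [0, 0, 0]],
    [[0, 0, 0], [0, 0, 0]],
    [[0, 0, 0], [0, 0, 0]],
    [[0, 0, 0], [0, 0, 0]],
    [[0, 0, 0], [0, 0, 0]],
    [[0, 0, 0], [0, 0, 0]],
  ],
)

```text
t: 10.82
position: [0.6701, 0.006, 0.0499]
tool_rot: [180.0, -0.0, -0.0]
wrist_force: [-0.1, 0.7, 1.0]
finger_gap: 0.0392
```

>>> carry_out(
  increments=[
    [[0, 0, -2], [0, 0, 0]],
    [[0, 0, -6], [0, 0, 0]],
    [[0, 0, -10], [0, 0, 0]],
    [[0, 0, -10], [0, 0, 0]],
  ],
)

```text
t: 11.32
position: [0.6727, 0.0057, 0.1554]
tool_rot: [179.9, -0.5, 0.0]
wrist_force: [0.7, 0.3, -1.1]
finger_gap: 0.0387
```

```bash
python3 -c "
from h import *
snap('g')"
```

```text
t 11.325 pos [0.6727 0.0057 0.1554] rot [ 1.7992e+02 -4.9000e-01  1.0000e-02] F [ 0.7  0.3 -1.1] gap 0.0387
```

View pics/w_g.png

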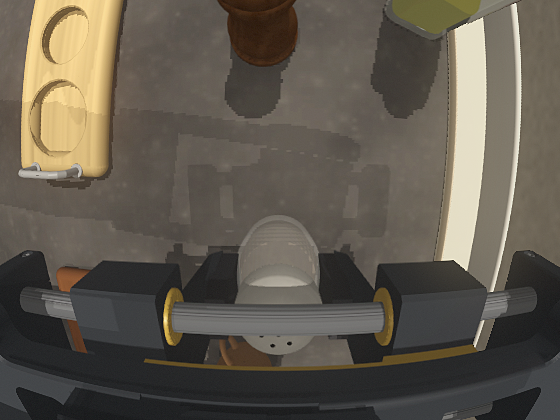

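>>> carry_out(
  increments=[
    [[-4, -2.5, 0], [0, 0, 0]],
    [[-8, -6, 0], [0, 0, 0]],
    [[-12, -9.5, 0], [0, 0, 0]],
    [[-16, -13.5, 0], [0, 0, 0]],
    [[-19, -16.5, 0], [0, 0, 0]],
    [[-19.85, -17.15, 0], [0, 0, 0]],
    [[-19.85, -17.15, 0], [0, 0, 0]],
    [[-19.85, -17.15, 0], [0, 0, 0]],
  ],
)

```text
t: 12.38
position: [0.4723, 0.1767, 0.1496]
tool_rot: [180.0, -0.0, -0.1]
wrist_force: [0.7, 0.4, -0.6]
finger_gap: 0.0386
```

```bash
python3 -c "
from h import *
snap('h')
for n in('scene','side'):
    im=get_image(n)[:,:,::-1];cv2.imwrite(f'pics/{n}1.png',im)
    c=(170,240,130,250) if n=='scene' else (220,320,220,340)
cv2.imwrite('pics/e1.png',cv2.resize(cv2.imread('pics/scene1.png')[120:250,150:290],None,fx=4,fy=4))
cv2.imwrite('pics/e2.png',cv2.resize(cv2.imread('pics/side1.png')[200:340,220:360],None,fx=4,fy=4))
"
```

```text
t 12.375 pos [0.4723 0.1767 0.1496] rot [ 1.7998e+02 -1.0000e-02 -6.0000e-02] F [ 0.7  0.4 -0.6] gap 0.0386
```

View pics/e1.png

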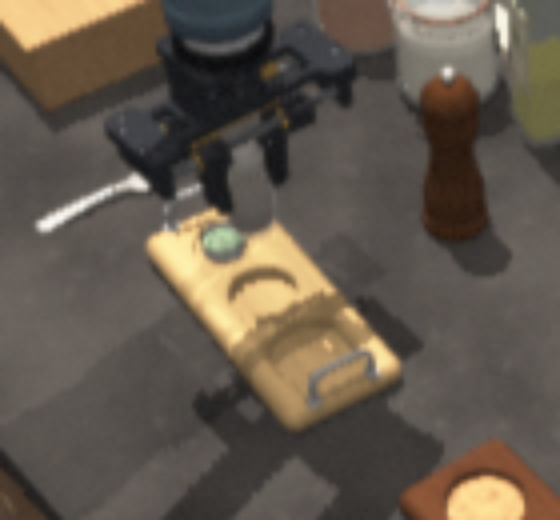

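View pics/e2.png

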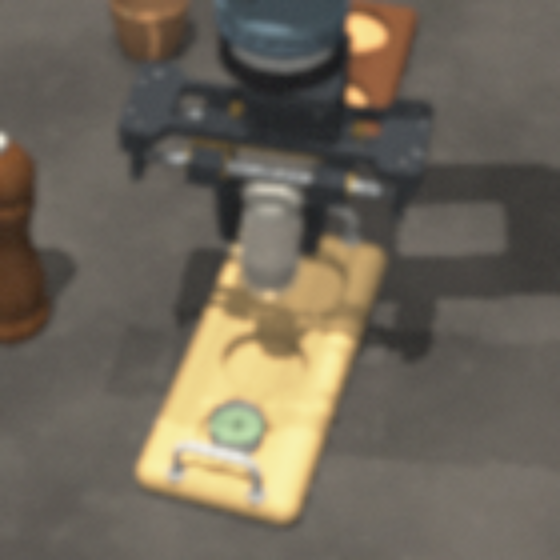

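View pics/w_h.png

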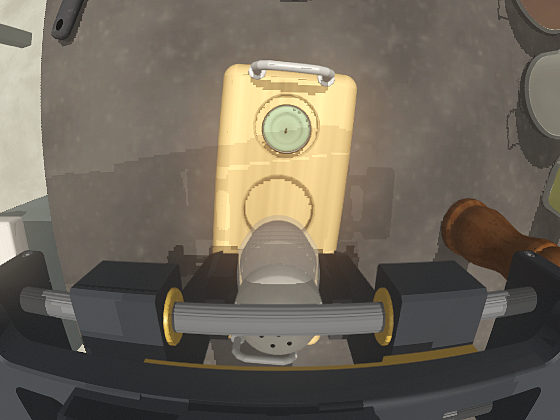

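```bash
python3 -c "
from h import *
print(wplane('h',278.5,176,.024)-[0,.029],wplane('h',244,205,.024),wplane('h',313,205,.024))
for z in (.1,.105):print(wplane('h',279,214,z)-[0,.022], wplane('h',238,260,z),wplane('h',320,260,z))"
```

```text
[0.47181252 0.17652774] [0.4436498  0.18178613] [0.49995452 0.18171646]
[0.47191529 0.17276297] [0.44701743 0.16586282] [0.4968323  0.16577641]
[0.47189661 0.17412004] [0.44768651 0.16801822] [0.49612532 0.16793419]
```

>>> carry_out(
  increments=[
    [[0, -0.3, 4], [0, 0, 0]],
    [[0, -0.3, 6.5], [0, 0, 0]],
    [[0, -0.3, 7.8], [0, 0, 0]],
    [[0, -0.3, 8.6], [0, 0, 0]],
    [[0, -0.3, 8.9], [0, 0, 0]],
    [[0, -0.3, 8.9], [0, 0, 0]],
  ],
)

```text
t: 13.28
position: [0.4719, 0.1806, 0.0612]
tool_rot: [-180.0, -0.0, -0.0]
wrist_force: [-0.7, 0.1, -0.9]
finger_gap: 0.039
```

>>> carry_out(
  grip=6.5,
  increments=[
    [[0, 0, 0], [0, 0, 0]],
    [[0, 0, 0], [0, 0, 0]],
    [[0, 0, 0], [0, 0, 0]],
    [[0, 0, 0], [0, 0, 0]],
  ],
)

```text
t: 13.78
position: [0.4715, 0.1806, 0.0608]
tool_rot: [-180.0, -0.0, 0.0]
wrist_force: [0.5, 0.6, -0.5]
finger_gap: 0.065
```

>>> carry_out(
  grip=8.8,
  increments=[
    [[0, 0, -3], [0, 0, 0]],
    [[0, 0, -8], [0, 0, 0]],
    [[0, 0, -13], [0, 0, 0]],
    [[0, 0, -18], [0, 0, 0]],
    [[0, 0, -19], [0, 0, 0]],
    [[0, 0, -19], [0, 0, 0]],
  ],
)

```text
t: 14.52
position: [0.4715, 0.1806, 0.2509]
tool_rot: [-180.0, -0.1, 0.0]
wrist_force: [-1.2, -0.0, -0.9]
finger_gap: 0.0882
```

```bash
python3 -c "
from h import *
snap('i')"
```

```text
t 14.525 pos [0.4715 0.1806 0.2509] rot [-1.7999e+02 -6.0000e-02  0.0000e+00] F [-1.2 -0.  -0.9] gap 0.0882
```

View pics/w_i.png

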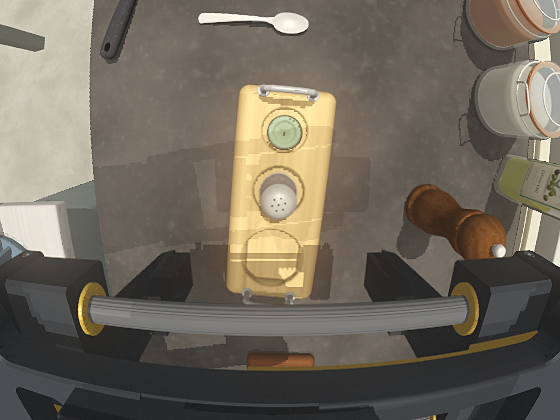

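```bash
python3 -c "
from h import *
print(wplane('i',499,251,.168),wplane('i',478,233,.14),wplane('i',428,205,.008))
print('Wmill',wplane('i',272,257,.024),'salt top',wplane('i',278.5,203,.095))"
```

```text
[0.658201   0.15719186] [0.65177633 0.16428381] [0.66228635 0.15818919]
Wmill [0.46370061 0.09748749] salt top [0.47119432 0.18014511]
```

>>> carry_out(
  increments=[
    [[2, 0.25, 0], [0, 0, -0.17]],
    [[4, 0.5, 0], [0, 0, -0.35]],
    [[6, 0.7, 0], [0, 0, -0.53]],
    [[8, 1, 0], [0, 0, -0.71]],
    [[10, 1.2, 0], [0, 0, -0.89]],
    [[12, 1.5, 0], [0, 0, -1.07]],
    [[14, 1.7, 0], [0, 0, -1.25]],
    [[16.5, 2, 0], [0, 0, -1.42]],
    [[18.75, 2.25, 0], [0, 0, -1.5708]],
    [[18.75, 2.25, 0], [0, 0, -1.5708]],
  ],
)

```text
t: 15.82
position: [0.6586, 0.1575, 0.2473]
tool_rot: [-179.7, 0.0, 89.9]
wrist_force: [-0.1, 0.5, -1.4]
finger_gap: 0.0879
```

>>> carry_out(
  increments=[
    [[0, 0, 0], [0, 0, 0]],
  ],
)

```text
t: 15.95
position: [0.6576, 0.1581, 0.2487]
tool_rot: [-179.8, 0.0, 89.9]
wrist_force: [0.6, -0.1, -1.4]
finger_gap: 0.0877
```

```bash
python3 -c "
from h import *
snap('j')
print(wproj('j',[[.659,.158,.17],[.659,.158,.14],[.659,.158,0]]))"
```

```text
t 15.95 pos [0.6576 0.1581 0.2487] rot [-1.798e+02  1.000e-02  8.985e+01] F [ 0.6 -0.1 -1.4] gap 0.0877
[[279.64114387 233.81988453]
 [279.48201924 221.48715879]
 [279.04887076 188.43855404]]
```

View pics/w_j.png

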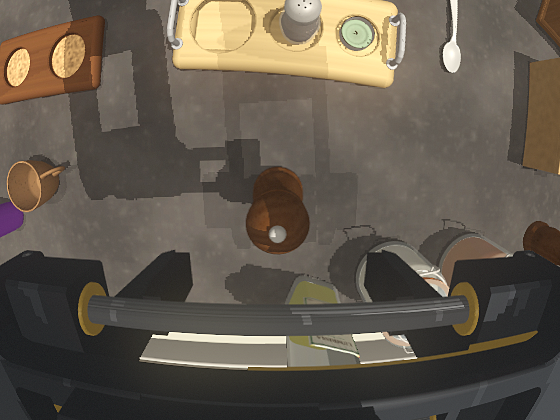

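>>> carry_out(
  increments=[
    [[0, 0, 4], [0, 0, 0]],
    [[0, 0, 8.5], [0, 0, 0]],
    [[0, 0, 11.6], [0, 0, 0]],
    [[0, 0, 11.6], [0, 0, 0]],
  ],
)

```text
t: 16.5
position: [0.656, 0.1582, 0.1316]
tool_rot: [-179.6, 0.0, 90.0]
wrist_force: [0.1, 0.6, -0.1]
finger_gap: 0.088
```

>>> carry_out(
  grip=3.5,
  increments=[
    [[0, 0, 0], [0, 0, 0]],
    [[0, 0, 0], [0, 0, 0]],
    [[0, 0, 0], [0, 0, 0]],
    [[0, 0, 0], [0, 0, 0]],
    [[0, 0, 0], [0, 0, 0]],
    [[0, 0, 0], [0, 0, 0]],
  ],
)

```text
t: 17.25
position: [0.6593, 0.158, 0.1354]
tool_rot: [179.9, 0.0, 90.0]
wrist_force: [-0.3, -1.3, 4.0]
finger_gap: 0.047
```

>>> carry_out(
  increments=[
    [[0, 0, -2], [0, 0, 0]],
    [[0, 0, -6], [0, 0, 0]],
    [[0, 0, -10], [0, 0, 0]],
    [[0, 0, -13], [0, 0, 0]],
    [[0, 0, -13], [0, 0, 0]],
  ],
)

```text
t: 17.88
position: [0.6604, 0.1583, 0.2686]
tool_rot: [179.6, -0.0, 90.0]
wrist_force: [1.2, -0.2, -2.9]
finger_gap: 0.0465
```

```bash
python3 -c "
from h import *
snap('k')"
```

```text
t 17.875 pos [0.6604 0.1583 0.2686] rot [ 1.7964e+02 -3.0000e-02  9.0010e+01] F [ 1.2 -0.2 -2.9] gap 0.0465
```

View pics/w_k.png

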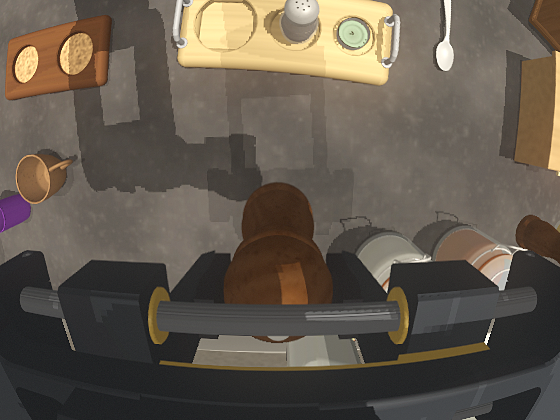

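>>> carry_out(
  increments=[
    [[-0.5, -1.5, 0], [0, 0, 0]],
    [[-1.3, -4, 0], [0, 0, 0]],
    [[-2.2, -7, 0], [0, 0, 0]],
    [[-3.2, -10, 0], [0, 0, 0]],
    [[-4.1, -13, 0], [0, 0, 0]],
    [[-5, -16, 0], [0, 0, 0]],
    [[-5.8, -18.3, 0], [0, 0, 0]],
    [[-6.2, -19.5, 0], [0, 0, 0]],
    [[-6.2, -19.5, 0], [0, 0, 0]],
    [[-6.2, -19.5, 0], [0, 0, 0]],
  ],
)

```text
t: 19.18
position: [0.4645, 0.0961, 0.2645]
tool_rot: [180.0, -0.0, 90.0]
wrist_force: [0.0, -0.9, -1.8]
finger_gap: 0.0464
```

```bash
python3 -c "
from h import *
snap('l')
for n in('scene','side'):
    im=get_image(n)[:,:,::-1];cv2.imwrite(f'pics/{n}2.png',im)
cv2.imwrite('pics/e3.png',np.hstack([cv2.resize(cv2.imread('pics/scene2.png')[90:250,150:290],None,fx=2.8,fy=3),cv2.resize(cv2.imread('pics/side2.png')[150:310,220:360],None,fx=2.8,fy=3)]))
"
```

```text
t 19.175 pos [0.4645 0.0961 0.2645] rot [ 1.800e+02 -1.000e-02  8.999e+01] F [ 0.  -0.9 -1.8] gap 0.0464
```

View pics/w_l.png

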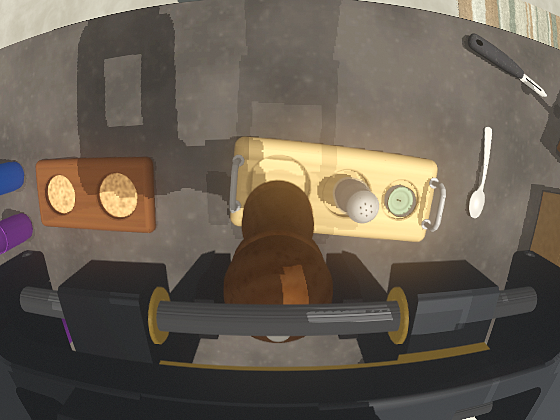

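View pics/e3.png

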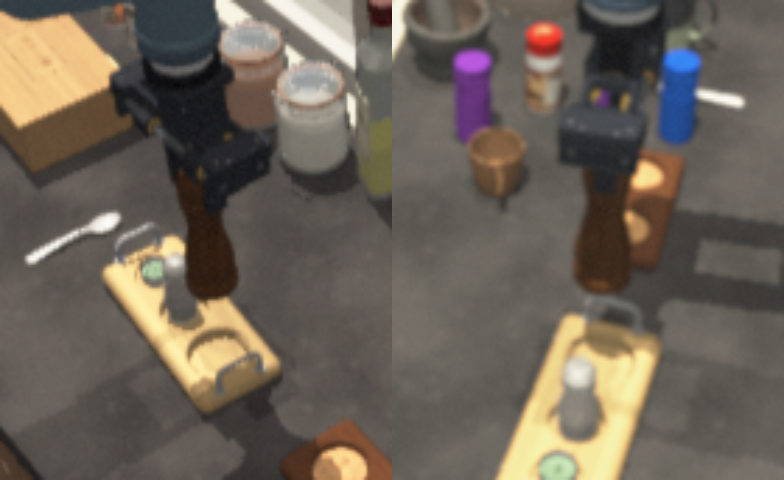

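```bash
python3 -c "
from h import *
print('foot low-x edge',[wplane('l',278,180.5,z)+[.029,0] for z in(.13,.136)])
print('foot lateral',wplane('l',243,212,.132),wplane('l',314,212,.132))
print('well low-x rim',wplane('l',270,154,.024)+[.037,0], 'lateral left',wplane('l',231,185,.024))
a=cv2.imread('pics/w_l.png');cv2.imwrite('pics/e4.png',cv2.resize(a[130:260,220:400],None,fx=4,fy=4))
"
```

```text
foot low-x edge [array([0.46753263, 0.09489136]), array([0.46655403, 0.0948945 ])]
foot lateral [0.4649503  0.06538392] [0.46495259 0.1252375 ]
well low-x rim [0.46202719 0.08571404] lateral left [0.46085926 0.03993567]
```

View pics/e4.png

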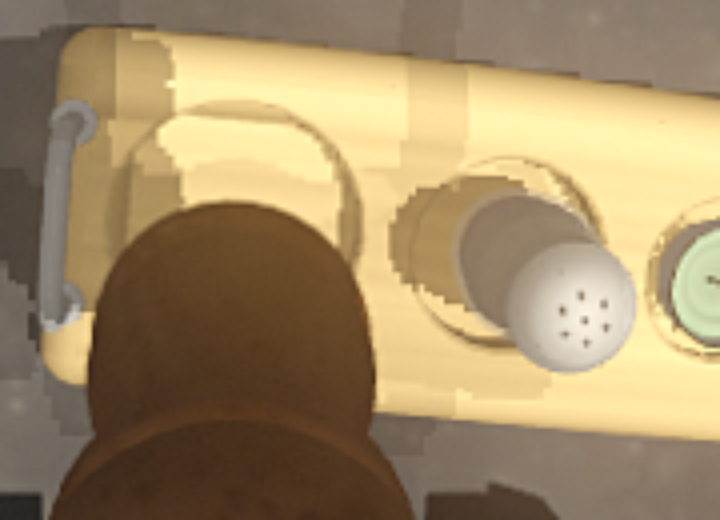

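```bash
python3 -c "
from h import *
print(wplane('l',278.8,155,.024)+[.037,0],wplane('l',247,186,.024),wplane('l',310.5,186,.024))"
```

```text
[0.46319428 0.09575439] [0.46218876 0.0587422 ] [0.46218507 0.13268116]
```

>>> carry_out(
  increments=[
    [[0, -0.3, 2], [0, 0, 0]],
    [[0, -0.3, 5], [0, 0, 0]],
    [[0, -0.3, 8], [0, 0, 0]],
    [[0, -0.3, 9.5], [0, 0, 0]],
    [[0, -0.3, 10.5], [0, 0, 0]],
    [[0, -0.3, 11.2], [0, 0, 0]],
    [[0, -0.3, 11.7], [0, 0, 0]],
    [[0, -0.3, 11.9], [0, 0, 0]],
    [[0, -0.3, 11.9], [0, 0, 0]],
  ],
)

```text
t: 20.45
position: [0.4611, 0.096, 0.146]
tool_rot: [180.0, 0.0, 90.0]
wrist_force: [-0.1, -0.0, -1.1]
finger_gap: 0.0469
```

>>> carry_out(
  grip=6,
  increments=[
    [[0, 0, 0.1], [0, 0, 0]],
    [[0, 0, 0.1], [0, 0, 0]],
    [[0, 0, 0.1], [0, 0, 0]],
    [[0, 0, 0.1], [0, 0, 0]],
  ],
)

```text
t: 20.95
position: [0.4611, 0.096, 0.1449]
tool_rot: [180.0, 0.0, 90.0]
wrist_force: [-0.4, 0.0, -0.3]
finger_gap: 0.0599
```

>>> carry_out(
  grip=8.8,
  increments=[
    [[0, 0, -2], [0, 0, 0]],
    [[0, 0, -7], [0, 0, 0]],
    [[0, 0, -12], [0, 0, 0]],
    [[0, 0, -17], [0, 0, 0]],
    [[0, 0, -17], [0, 0, 0]],
  ],
)

```text
t: 21.58
position: [0.4631, 0.096, 0.3194]
tool_rot: [179.5, 0.0, 90.0]
wrist_force: [-0.2, -0.8, -0.4]
finger_gap: 0.0881
```

```bash
python3 -c "
from h import *
snap('m')"
```

```text
t 21.575 pos [0.4631 0.096  0.3194] rot [1.7949e+02 2.0000e-02 9.0010e+01] F [-0.2 -0.8 -0.4] gap 0.0881
```

View pics/w_m.png

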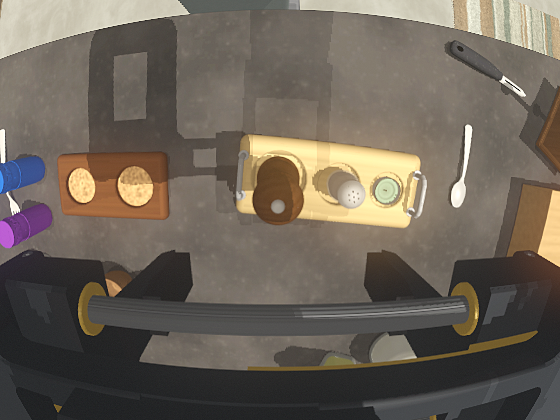

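```bash
python3 -c "
from h import *
print(wplane('m',278,206,.178), wplane('m',277,203,.15))
print('cup',wplane('b',172,231.5,.058))
a=cv2.imread('pics/w_m.png');cv2.imwrite('pics/e5.png',cv2.resize(a[120:240,220:400],None,fx=4,fy=4))"
```

```text
[0.46177889 0.09468178] [0.46595355 0.09370245]
cup [ 0.63694401 -0.16758575]
```

View pics/e5.png

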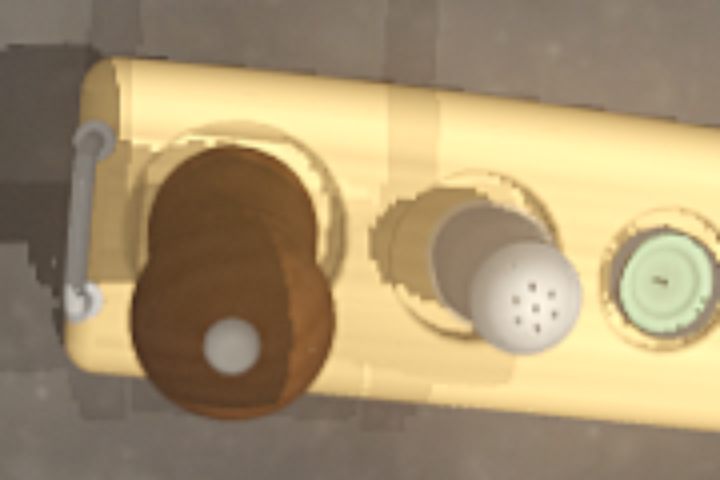

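```bash
python3 -c "
from h import *
for k,p in dict(purp1=(50+265/4,160+442/4),purp2=(50+78/4,160+40/4),blue=(69,113),jar=(68.75,226.25)).items(): print(k,wplane('b',*p,.106))
print(tri((357,222),(249.5,170)),tri((331,263),(299,167)),tri((308.5,281),(323,172)))
print('mortar',tri((407,240),(240,155)))
print('pot',plane('scene',450,320,0),plane('side',275,150,0))
"
```

```text
purp1 [ 0.68743859 -0.25423804]
purp2 [ 0.52571703 -0.31673762]
blue [ 0.43912688 -0.31090923]
jar [ 0.61538559 -0.33357652]
(array([ 0.68546787, -0.2637977 ,  0.09930193]), np.float64(0.0018729861606069968)) (array([ 0.52233468, -0.32160448,  0.10079497]), np.float64(0.0006997343018258682)) (array([ 0.43805886, -0.32160356,  0.09363116]), np.float64(0.001228397765172676))
mortar (array([ 0.75879072, -0.39437887,  0.07461549]), np.float64(0.005239860462079558))
pot [ 0.691113   -0.62236287  0.        ] [ 0.66148182 -0.58239456  0.        ]
```

>>> carry_out(
  increments=[
    [[-3, 2, 0], [0, 0, 0.16]],
    [[-7, 4.5, 0], [0, 0, 0.34]],
    [[-11, 7, 0], [0, 0, 0.52]],
    [[-15, 10, 2], [0, 0, 0.7]],
    [[-19, 12.5, 4.5], [0, 0, 0.88]],
    [[-23, 15, 7], [0, 0, 1.06]],
    [[-26, 17, 10], [0, 0, 1.2]],
    [[-26.4, 17.6, 11.5], [0, 0, 1.274]],
    [[-26.4, 17.6, 11.5], [0, 0, 1.274]],
    [[-26.4, 17.6, 11.5], [0, 0, 1.274]],
  ],
)

```text
t: 22.88
position: [0.6365, -0.1674, 0.1993]
tool_rot: [-180.0, 0.0, 17.1]
wrist_force: [0.5, -0.5, 0.5]
finger_gap: 0.0877
```

```bash
python3 -c "
from h import *
snap('n')
print(wproj('n',[[.637,-.168,.058],[.637,-.168,0]]))"
```

```text
t 22.875 pos [ 0.6365 -0.1674  0.1993] rot [-1.7996e+02  4.0000e-02  1.7110e+01] F [ 0.5 -0.5  0.5] gap 0.0877
[[279.94742482 207.67781907]
 [279.64204113 194.1484848 ]]
```

View pics/w_n.png

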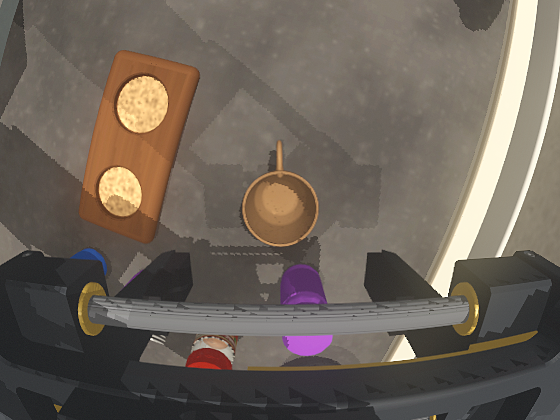

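>>> carry_out(
  increments=[
    [[0, 0, 4], [0, 0, 0]],
    [[0, 0, 8.5], [0, 0, 0]],
    [[0, 0, 12.5], [0, 0, 0]],
    [[0, 0, 15.2], [0, 0, 0]],
    [[0, 0, 15.2], [0, 0, 0]],
  ],
)

```text
t: 23.55
position: [0.6355, -0.1668, 0.0463]
tool_rot: [-179.9, 0.2, 17.1]
wrist_force: [0.6, 0.9, 0.0]
finger_gap: 0.0881
```

>>> carry_out(
  grip=5,
  increments=[
    [[0, 0, 0], [0, 0, 0]],
    [[0, 0, 0], [0, 0, 0]],
    [[0, 0, 0], [0, 0, 0]],
    [[0, 0, 0], [0, 0, 0]],
    [[0, 0, 0], [0, 0, 0]],
  ],
)

```text
t: 24.18
position: [0.6381, -0.1685, 0.0497]
tool_rot: [179.9, -0.1, 17.0]
wrist_force: [0.3, 0.8, 6.0]
finger_gap: 0.0645
```

>>> carry_out(
  increments=[
    [[0, 0, -1.5], [0, 0, 0]],
    [[0, 0, -4], [0, 0, 0]],
    [[0, 0, -8], [0, 0, 0]],
    [[0, 0, -10], [0, 0, 0]],
    [[0, 0, -10], [0, 0, 0]],
  ],
)

```text
t: 24.8
position: [0.6379, -0.1684, 0.1498]
tool_rot: [179.9, -0.2, 17.0]
wrist_force: [-0.3, 0.1, -1.8]
finger_gap: 0.0642
```

```bash
python3 -c "
from h import *
snap('o')"
```

```text
t 24.8 pos [ 0.6379 -0.1684  0.1498] rot [ 1.7985e+02 -1.6000e-01  1.7010e+01] F [-0.3  0.1 -1.8] gap 0.0642
```

View pics/w_o.png

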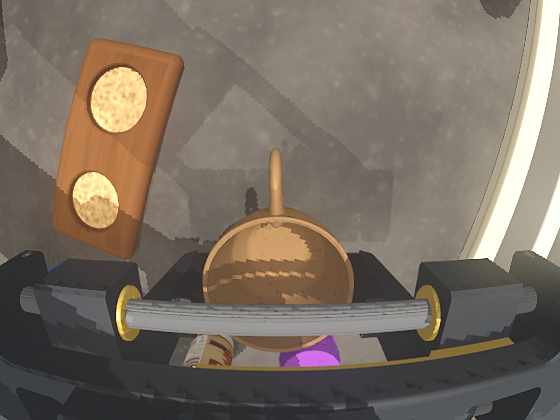

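>>> carry_out(
  increments=[
    [[-2, -1.5, 0], [0, 0, 0]],
    [[-5.5, -4, 0], [0, 0, 0]],
    [[-9, -6.5, 0], [0, 0, 0]],
    [[-12.5, -9, 0], [0, 0, 0]],
    [[-14.1, -9.9, 0], [0, 0, 0]],
    [[-14.1, -9.9, 0], [0, 0, 0]],
    [[-14.1, -9.9, 0], [0, 0, 0]],
  ],
)

```text
t: 25.72
position: [0.4736, -0.1147, 0.1472]
tool_rot: [-180.0, 0.0, 17.0]
wrist_force: [-0.1, -0.5, -0.5]
finger_gap: 0.0643
```

```bash
python3 -c "
from h import *
snap('p')
for n in('scene','side'):
    im=get_image(n)[:,:,::-1];cv2.imwrite(f'pics/{n}3.png',im)
cv2.imwrite('pics/e6.png',np.hstack([cv2.resize(cv2.imread('pics/scene3.png')[160:300,220:360],None,fx=2.8,fy=2.8),cv2.resize(cv2.imread('pics/side3.png')[140:280,240:380],None,fx=2.8,fy=2.8)]))
"
```

```text
t 25.725 pos [ 0.4736 -0.1147  0.1472] rot [-1.7999e+02  1.0000e-02  1.6990e+01] F [-0.1 -0.5 -0.5] gap 0.0643
```

View pics/w_p.png

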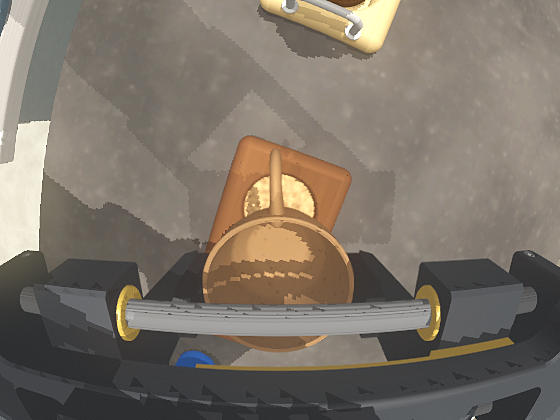

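View pics/e6.png

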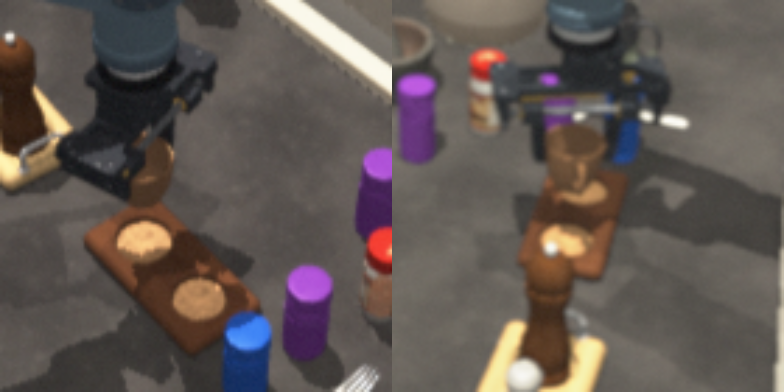

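```bash
python3 -c "
from h import *
u=np.array([-.292,.956]);r=np.array([.956,.292])
print(wplane('p',280,173.5,.012)-.031*u)
print((wplane('p',244,197,.012)+wplane('p',316,197,.012))/2)
a=cv2.imread('pics/w_p.png');cv2.imwrite('pics/e7.png',cv2.resize(a[120:260,190:370],None,fx=4,fy=4))"
```

```text
[ 0.47424417 -0.11572458]
[ 0.47102942 -0.10503892]
```

View pics/e7.png

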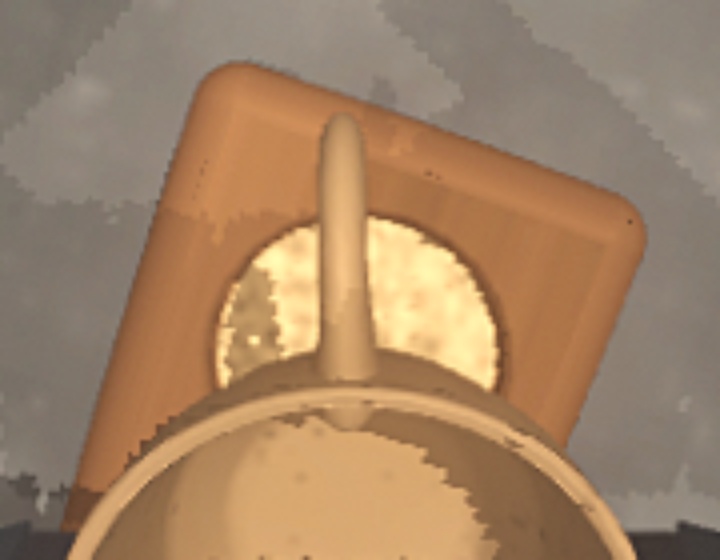

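>>> carry_out(
  increments=[
    [[0, 0.1, 3.5], [0, 0, 0]],
    [[0, 0.1, 6.5], [0, 0, 0]],
    [[0, 0.1, 7.6], [0, 0, 0]],
    [[0, 0.1, 8.2], [0, 0, 0]],
    [[0, 0.1, 8.5], [0, 0, 0]],
    [[0, 0.1, 8.6], [0, 0, 0]],
    [[0, 0.1, 8.6], [0, 0, 0]],
  ],
)

```text
t: 26.75
position: [0.4738, -0.1157, 0.0623]
tool_rot: [180.0, -0.0, 17.0]
wrist_force: [-0.5, 0.1, -1.2]
finger_gap: 0.0644
```

>>> carry_out(
  increments=[
    [[0, 0, 0.1], [0, 0, 0]],
    [[0, 0, 0.15], [0, 0, 0]],
    [[0, 0, 0.15], [0, 0, 0]],
  ],
)

```text
t: 27.12
position: [0.4741, -0.1159, 0.0616]
tool_rot: [179.9, -0.0, 17.0]
wrist_force: [-3.5, 0.7, 9.8]
finger_gap: 0.0639
```

>>> carry_out(
  grip=8.8,
  increments=[
    [[0, 0, 0], [0, 0, 0]],
    [[0, 0, 0], [0, 0, 0]],
    [[0, 0, 0], [0, 0, 0]],
    [[0, 0, 0], [0, 0, 0]],
  ],
)

```text
t: 27.62
position: [0.4733, -0.1155, 0.0601]
tool_rot: [-180.0, 0.0, 17.0]
wrist_force: [0.0, 0.4, 0.0]
finger_gap: 0.0877
```

>>> carry_out(
  increments=[
    [[0, 0, -2], [0, 0, 0]],
    [[0, 0, -7], [0, 0, 0]],
    [[0, 0, -12], [0, 0, 0]],
    [[0, 0, -16], [0, 0, 0]],
    [[0, 0, -16], [0, 0, 0]],
  ],
)

```text
t: 28.25
position: [0.4754, -0.1164, 0.2238]
tool_rot: [179.7, -0.3, 17.0]
wrist_force: [-0.2, -0.6, -0.9]
finger_gap: 0.0881
```

```bash
python3 -c "
from h import *
snap('q')
a=cv2.imread('pics/w_q.png');cv2.imwrite('pics/e8.png',cv2.resize(a[120:290,190:370],None,fx=4,fy=3.5))"
```

```text
t 28.25 pos [ 0.4754 -0.1164  0.2238] rot [179.71  -0.3   17.01] F [-0.2 -0.6 -0.9] gap 0.0881
```

View pics/e8.png

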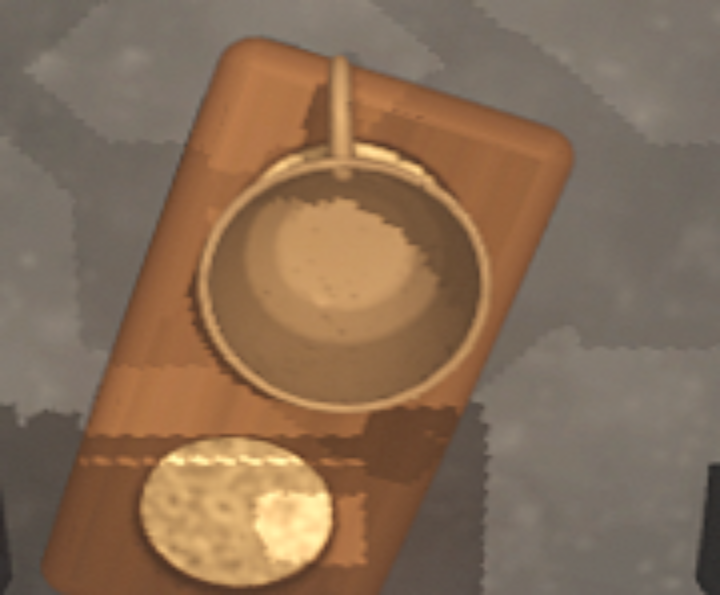

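```bash
python3 -c "
from h import *
print(wplane('q',276.2,201.1,.070),wplane('q',190+341/4,120+269/3.5,.017), 'diam', np.linalg.norm(wplane('q',190+199/4,201,.07)-wplane('q',190+491/4,201,.07)))
print('jar well',wplane('q',190+236/4,120+512/3.5,.012))"
```

```text
[ 0.4730007  -0.11574324] [ 0.47431418 -0.1234852 ] diam 0.065943348806609
jar well [ 0.46931398 -0.21189966]
```

```bash
python3 -c "
from h import *
a=cv2.imread('pics/w_n.png');b=cv2.imread('pics/w_q.png')
cv2.imwrite('pics/e9.png',np.hstack([cv2.resize(a[130:260,230:330],None,fx=4,fy=4),cv2.resize(b[130:260,225:325],None,fx=4,fy=4)]))
for t,z,x,y in(('n',0,.637,-.168),('q',.012,.473,-.1157)):
    print(t,wproj(t,[[x,y,z+.058],[x,y,z+.006],[x+.02,y,z+.006]]))
for n in('scene','side'):
    im=get_image(n)[:,:,::-1];cv2.imwrite(f'pics/{n}4.png',im)
cv2.imwrite('pics/e10.png',np.hstack([cv2.resize(cv2.imread('pics/scene4.png')[200:300,230:330],None,fx=4,fy=4),cv2.resize(cv2.imread('pics/side4.png')[180:280,260:360],None,fx=4,fy=4)]))
"
```

```text
n [[279.94742482 207.67781907]
 [279.66889923 195.33398441]
 [298.29995474 200.97518047]]
q [[276.21324764 201.05502891]
 [276.20052786 189.82122134]
 [294.24544806 195.23153147]]
```

View pics/e9.png

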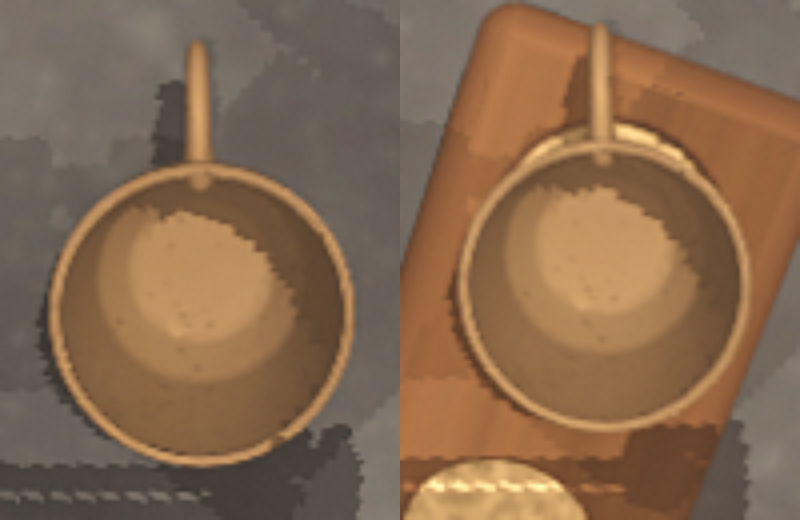

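View pics/e10.png

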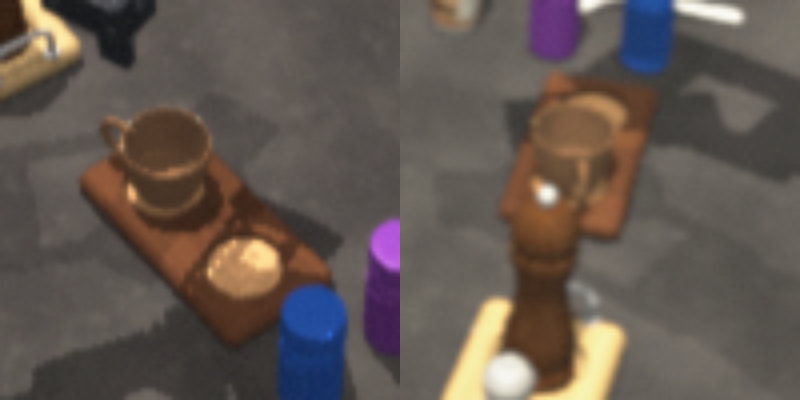

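>>> carry_out(
  increments=[
    [[0.5, 2, -2], [0, 0, 0.17]],
    [[1.4, 5, -2], [0, 0, 0.35]],
    [[2.2, 8, -2], [0, 0, 0.53]],
    [[3, 11, -2], [0, 0, 0.71]],
    [[4, 14, -2], [0, 0, 0.89]],
    [[5, 17.5, -2], [0, 0, 1.07]],
    [[6, 21, -2], [0, 0, 1.25]],
    [[6.7, 23.7, -2], [0, 0, 1.42]],
    [[7.1, 25.1, -2], [0, 0, 1.553]],
    [[7.1, 25.1, -2], [0, 0, 1.553]],
  ],
)

```text
t: 29.65
position: [0.614, -0.335, 0.2372]
tool_rot: [179.9, 0.2, -72.0]
wrist_force: [0.4, 0.6, 0.2]
finger_gap: 0.0881
```

>>> carry_out(
  increments=[
    [[0, 0, 0], [0, 0, 0]],
  ],
)

```text
t: 29.78
position: [0.6141, -0.3339, 0.2386]
tool_rot: [179.9, 0.1, -71.8]
wrist_force: [0.6, 0.4, 0.3]
finger_gap: 0.0882
```

```bash
python3 -c "
from h import *
snap('r')
print(wproj('r',[[.615,-.335,.106],[.615,-.335,0]]))"
```

```text
t 29.775 pos [ 0.6141 -0.3339  0.2386] rot [ 1.7992e+02  1.4000e-01 -7.1820e+01] F [0.6 0.4 0.3] gap 0.0882
[[278.92147937 207.99594826]
 [278.80920725 185.58234228]]
```

View pics/w_r.png

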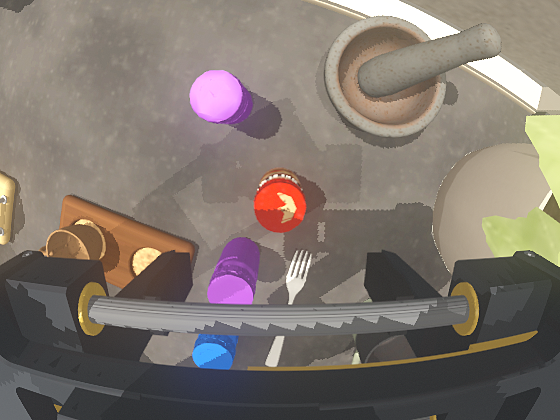

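>>> carry_out(
  increments=[
    [[0, 0, 5], [0, 0, 0]],
    [[0, 0, 10], [0, 0, 0]],
    [[0, 0, 14.5], [0, 0, 0]],
    [[0, 0, 17.2], [0, 0, 0]],
    [[0, 0, 17.2], [0, 0, 0]],
  ],
)

```text
t: 30.45
position: [0.6129, -0.3327, 0.0654]
tool_rot: [179.8, 0.3, -71.9]
wrist_force: [0.5, 0.2, 0.5]
finger_gap: 0.0879
```

>>> carry_out(
  grip=3,
  increments=[
    [[0, 0, 0], [0, 0, 0]],
    [[0, 0, 0], [0, 0, 0]],
    [[0, 0, 0], [0, 0, 0]],
    [[0, 0, 0], [0, 0, 0]],
    [[0, 0, 0], [0, 0, 0]],
    [[0, 0, 0], [0, 0, 0]],
  ],
)

```text
t: 31.2
position: [0.6149, -0.3348, 0.0686]
tool_rot: [-180.0, -0.0, -72.0]
wrist_force: [-0.7, 1.1, 2.2]
finger_gap: 0.0434
```

>>> carry_out(
  increments=[
    [[0, 0, -2], [0, 0, 0]],
    [[0, 0, -7], [0, 0, 0]],
    [[0, 0, -12], [0, 0, 0]],
    [[0, 0, -14], [0, 0, 0]],
    [[0, 0, -14], [0, 0, 0]],
  ],
)

```text
t: 31.82
position: [0.6153, -0.3352, 0.21]
tool_rot: [-179.9, -0.2, -72.0]
wrist_force: [-0.2, -0.2, -1.2]
finger_gap: 0.044
```

```bash
python3 -c "
from h import *
snap('s')"
```

```text
t 31.825 pos [ 0.6153 -0.3352  0.21  ] rot [-1.799e+02 -1.600e-01 -7.197e+01] F [-0.2 -0.2 -1.2] gap 0.044
```

View pics/w_s.png

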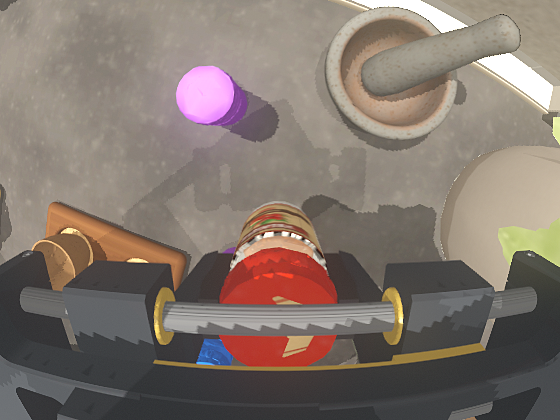

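>>> carry_out(
  increments=[
    [[-1, 0.7, 0], [0, 0, -0.15]],
    [[-3, 1.9, 0], [0, 0, -0.33]],
    [[-5.5, 3.4, 0], [0, 0, -0.51]],
    [[-8, 5, 0], [0, 0, -0.69]],
    [[-10.5, 6.5, 0], [0, 0, -0.87]],
    [[-13, 8, 0], [0, 0, -1.05]],
    [[-15.2, 9.3, 0], [0, 0, -1.2]],
    [[-16.25, 10, 0], [0, 0, -1.2566]],
    [[-16.25, 10, 0], [0, 0, -1.2566]],
    [[-16.25, 10, 0], [0, 0, -1.2566]],
  ],
)

```text
t: 33.12
position: [0.4692, -0.2111, 0.207]
tool_rot: [-179.9, 0.1, -0.1]
wrist_force: [-0.7, 0.9, -0.7]
finger_gap: 0.0435
```

>>> carry_out(
  increments=[
    [[0, 0, 4], [0, 0, 0]],
    [[0, 0, 7], [0, 0, 0]],
    [[0, 0, 7], [0, 0, 0]],
  ],
)

```text
t: 33.5
position: [0.4679, -0.2102, 0.1355]
tool_rot: [-179.8, 0.3, -0.0]
wrist_force: [-0.8, 0.2, -1.5]
finger_gap: 0.044
```

```bash
python3 -c "
from h import *
snap('t')
for n in('scene','side'):
    im=get_image(n)[:,:,::-1];cv2.imwrite(f'pics/{n}5.png',im)
cv2.imwrite('pics/e11.png',np.hstack([cv2.resize(cv2.imread('pics/scene5.png')[180:310,230:360],None,fx=3,fy=3),cv2.resize(cv2.imread('pics/side5.png')[120:250,250:380],None,fx=3,fy=3)]))
"
```

```text
t 33.5 pos [ 0.4679 -0.2102  0.1355] rot [-1.7979e+02  2.8000e-01 -3.0000e-02] F [-0.8  0.2 -1.5] gap 0.044
```

View pics/w_t.png

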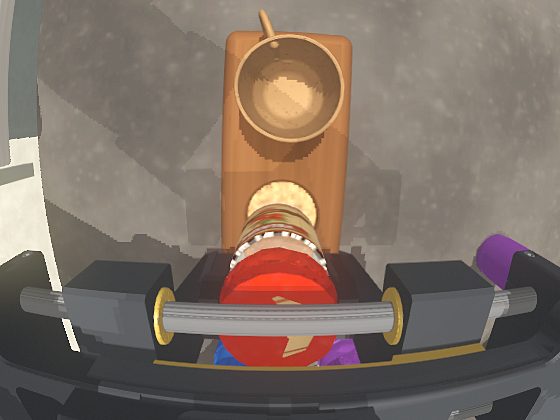

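View pics/e11.png

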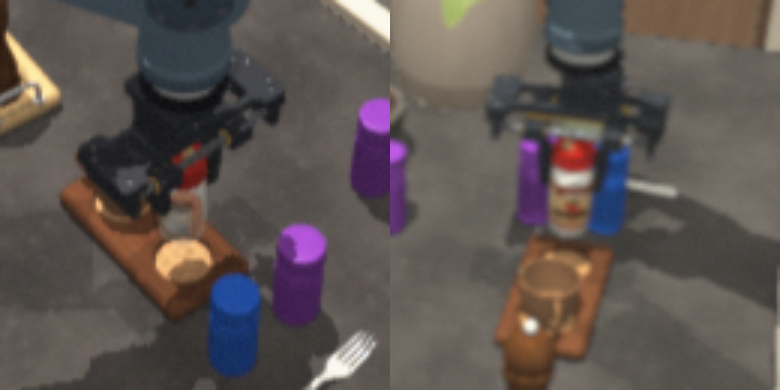

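```bash
python3 -c "
from h import *
a=cv2.imread('pics/w_t.png');cv2.imwrite('pics/e12.png',cv2.resize(a[160:280,200:360],None,fx=5,fy=5))
print('jar',[wplane('t',279,203,z)-[0,.0225] for z in(.067,.07)],'well',wplane('t',281,181,.012)-[0,.029])"
```

```text
jar [array([ 0.46721854, -0.21238696]), array([ 0.46722227, -0.21169343])] well [ 0.4687366 -0.2136689]
```

View pics/e12.png

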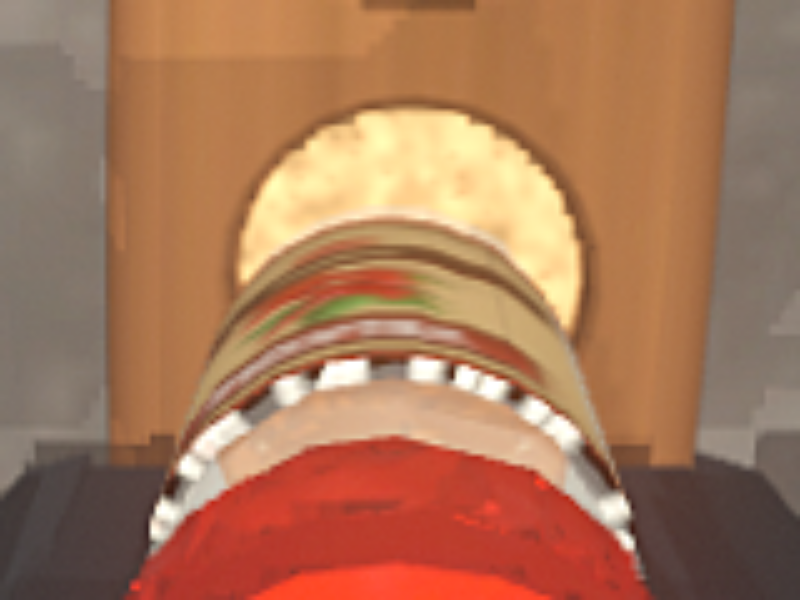

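>>> carry_out(
  increments=[
    [[0, 0, 2], [0, 0, 0]],
    [[0, 0, 3.8], [0, 0, 0]],
    [[0, 0, 4.8], [0, 0, 0]],
    [[0, 0, 5.4], [0, 0, 0]],
    [[0, 0, 5.7], [0, 0, 0]],
    [[0, 0, 5.7], [0, 0, 0]],
  ],
)

```text
t: 34.4
position: [0.4695, -0.2113, 0.0815]
tool_rot: [180.0, -0.0, 0.0]
wrist_force: [0.5, 1.4, -1.3]
finger_gap: 0.0437
```

>>> carry_out(
  increments=[
    [[0, 0, 0.08], [0, 0, 0]],
    [[0, 0, 0.08], [0, 0, 0]],
  ],
)

```text
t: 34.65
position: [0.4695, -0.2112, 0.0806]
tool_rot: [180.0, -0.0, 0.0]
wrist_force: [0.2, 0.1, -1.5]
finger_gap: 0.0437
```

>>> carry_out(
  grip=8.5,
  increments=[
    [[0, 0, 0], [0, 0, 0]],
    [[0, 0, 0], [0, 0, 0]],
    [[0, 0, 0], [0, 0, 0]],
    [[0, 0, 0], [0, 0, 0]],
    [[0, 0, 0], [0, 0, 0]],
  ],
)

```text
t: 35.28
position: [0.4693, -0.2111, 0.0804]
tool_rot: [180.0, 0.0, 0.0]
wrist_force: [-0.2, -0.5, 0.0]
finger_gap: 0.0853
```

>>> carry_out(
  increments=[
    [[0, 0, -2], [0, 0, 0]],
    [[0, 0, -7], [0, 0, 0]],
    [[0, 0, -12], [0, 0, 0]],
    [[-4, -2, -17], [0, 0, 0]],
    [[-6, -6, -20], [0, 0, 0]],
    [[-6, -6, -20], [0, 0, 0]],
    [[-6, -6, -20], [0, 0, 0]],
  ],
)

```text
t: 36.15
position: [0.4094, -0.1514, 0.2801]
tool_rot: [180.0, -0.0, 0.0]
wrist_force: [0.3, 0.2, 0.1]
finger_gap: 0.0852
```

```bash
python3 -c "
from h import *
snap('u')
for n in('scene','side'):
    im=get_image(n)[:,:,::-1];cv2.imwrite(f'pics/{n}6.png',im)
"
```

```text
t 36.15 pos [ 0.4094 -0.1514  0.2801] rot [ 1.7997e+02 -2.0000e-02  4.0000e-02] F [0.3 0.2 0.1] gap 0.0852
```

View pics/w_u.png

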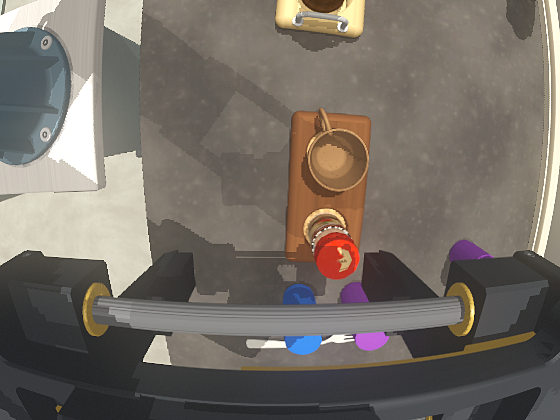

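View pics/scene6.png

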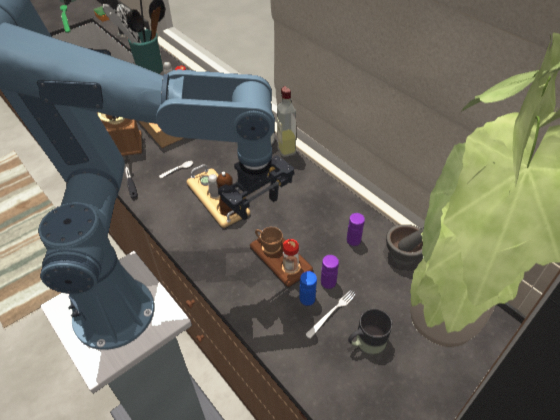

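View pics/side6.png

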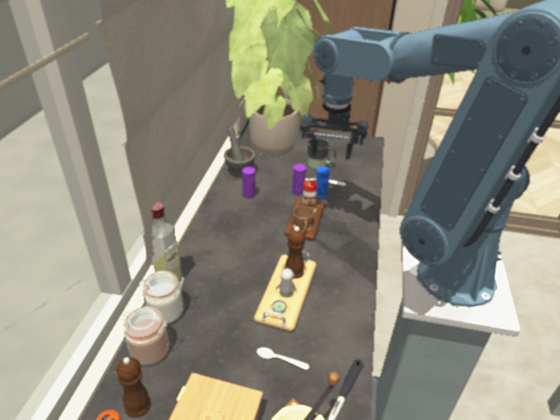

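```bash
python3 -c "
from h import *
a=cv2.imread('pics/w_u.png');cv2.imwrite('pics/e13.png',cv2.resize(a[95:295,270:390],None,fx=4,fy=3))
b=cv2.imread('pics/scene6.png');c=cv2.imread('pics/side6.png')
cv2.imwrite('pics/e14.png',np.hstack([cv2.resize(b[160:290,180:310],None,fx=3,fy=3),cv2.resize(c[170:300,240:370],None,fx=3,fy=3)]))
for z in(.118,.126):print(wplane('u',337,257,z))
print(wproj('u',[[.4695,-.2125,.118],[.4695,-.2125,.012]]))"
```

```text
[ 0.46688688 -0.20790478]
[ 0.4652885  -0.20453322]
[[339.27614202 261.21117172]
 [324.79155869 228.71426542]]
```

View pics/e13.png

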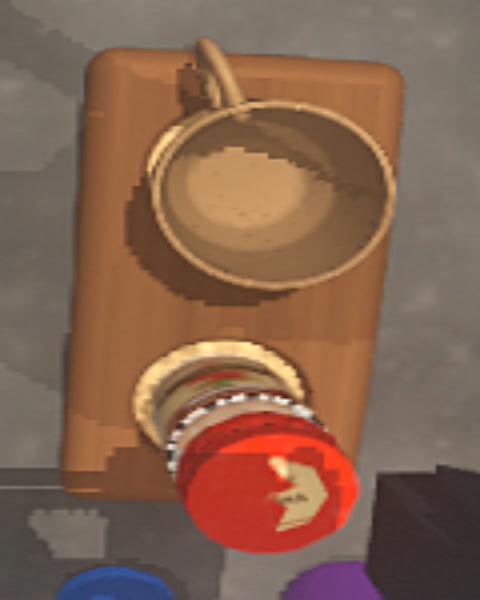

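View pics/e14.png

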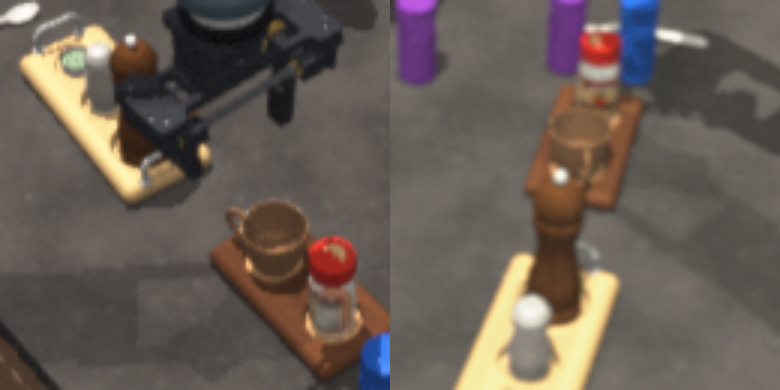

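```bash
python3 -c "
from bench import *
print(sign_off())"
```

```text
the job is handed in; nothing more can be done
None
```

Both sets are made up and handed in at about 36 s of the 120 s allowed.

- **Caddy:** I placed the tea light first, then the salt shaker, then the pepper mill, each in the well of its own size.
- **Coffee board:** The brown cup is in the wider recess with its handle pointing away from the jar. The red-capped spice jar is in the other recess.
- **Bystanders:** I never gripped or pushed the mug, the fork, the teaspoon or the blue and purple look-alikes.

**Last checks:**
- The wrist, scene and side pictures showed all five things upright and within their wells. The gripper was clear of everything, about 16 cm above the jar's cap.
- The tea light, salt and jar were released within about 2 mm of their computed seating heights.
- The cup touched down with about 10 N before release. Its floor and rim line up just as they did when it stood on the table, so I judge it level.

**Disagreements:**
- In the first pictures the scene and side cameras differed by 5–14 mm for several things, so I used the wrist camera for the final positions.
- The jar's cap measures about 3–5 mm from the jar-well centre, which I put down to measurement error or play in the recess. I did not take a second view to confirm it.

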